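# Raise the sampling cabinet's window to the pointer

## Task

One of the cabinet's two sliding windows has a clip with a cone-shaped pointer on the outer post beside it: with the fingertips, push that window up from beneath its lip until the lip's lower front edge is level with the pointer's tip, then move away; the window stays where it is left. Only push, do not grip the lip. Leave the other window as it is and do not shift any of the glassware, tools and containers standing about.

Things in the scene. Friction and masses are not known exactly. Their poses are not given: they have to be found in the camera images.
- hood: sampling cabinet, fixed: steel plinth 400 wide, 220 deep, 102 high; front posts 40 square at 180 either side of the middle, header at 340 to 370. It stands to the robot's left, its front facing -y or up to 0.4 rad from that towards +x; two clear windows side by side slide straight up. Origin: on the bench, middle of the plinth's front face. x points into the cabinet (about world +y), y along its front towards the robot (about world -x), z up.
- near_window (a joint): height above shut of the window nearer the robot's base, m (0 shut, 0.125 top stop). Weights hidden in the posts balance it: it stays at any height and takes 3 to 8 N to push. Shut, its lip's lower edge is 120 mm above the bench. Clear pane with steel rails, 140 wide, 110 high, its middle 87.5 mm from the cabinet's, its front 3 mm behind the posts' face.
- far_window (a joint): the same for the window farther from the robot's base.
- near_lip: steel lip along the bottom of the near window: a flat plate 130 mm wide, 9 mm thick, sticking out level 45 mm in front of the posts' face, free air below it. Origin: middle of its lower front edge (underside). Axes as the cabinet's: x into the cabinet, y along the lip towards the robot, z up.
- far_lip: steel lip along the bottom of the far window: a flat plate 130 mm wide, 9 mm thick, sticking out level 45 mm in front of the posts' face, free air below it. Origin: middle of its lower front edge (underside). Axes as the cabinet's: x into the cabinet, y along the lip towards the robot, z up.
- near_ridge: rubber strip along the top of the near lip (126 wide, 42 deep, 6 thick, from 9 to 15 mm above the lip's underside, starting 5 mm behind the lip's front edge); same origin and axes as the lip. Touching it together with the lip counts as gripping.
- far_ridge: the same on the far lip.
- pointer: grey clip (52 wide, 30 high) on the front of the near or the far outer post, with a steel cone, 18 thick at its root, about 40 long, pointing level straight out from the cabinet's front. Fixed. Origin: the tip of the cone, 50 mm in front of the post's face and 180 mm to either side of the cabinet's middle; its height is the mark (180 to 230 mm above the bench). Axes as the cabinet's.
- plain_clip: the same grey clip on the other outer post, with a short blunt round screw (22 mm across, 16 mm long) in place of the cone: no mark. Its origin: on the screw's axis, 50 mm in front of the post.
- jar: loose bystander, not to be moved; origin at the centre of its underside: brown glass jar with black cap, 52 across, 85 high, upright on the bench before the mullion.
- spanner: loose bystander, not to be moved; origin at the centre of its underside: steel spanner 150 long, lying flat on the bench before the near window (about 10 high).
- tray: loose bystander, not to be moved; origin at the centre of its underside: white tray with compartments, 75 x 110 x 25 high, on the bench before the far window.
- beaker: loose bystander, not to be moved; origin at the centre of its underside: glass beaker 64 across, 75 high, on the cabinet's deck.
- vial_block: loose bystander, not to be moved; origin at the centre of its underside: white block with four holes, 70 x 70 x 40 high, on the cabinet's deck.
- bottle: loose bystander, not to be moved; origin at the centre of its underside: white bottle 66 across, 150 high, on the open bench beyond the cabinet's front.
- can: loose bystander, not to be moved; origin at the centre of its underside: metal can 66 across, 100 high, on the open bench.

How it is judged:
By the outcome, as a careful person would: the job done as asked, in the order asked, and still so for the second after the job is handed in, with the robot touching nothing.
It also fails if it takes over 35 s, if anything falls off the work surface, if the arm or the gripper's body presses on something with over 40 N, if the wrist force passes 120 N, or if a joint passes its speed limit or range.

## Robot

A 6-joint arm with a two-finger parallel gripper is mounted at the origin on the work surface. World frame = base frame: x ahead of the robot, y to its left, z up, the work surface at z = 0. Lengths are in m, angles in rad, forces in N, time in s.
With the tool pointing down it reaches from about 0.275 to 0.85 m from the base axis. Payload 5.2 kg.
Tool frame: the origin (TCP) lies midway between the tips of the shut fingers; the grasp point (between the pads) lies 19 mm behind it; x points along the fingers, z is the direction in which the jaws open and shut, and the axes are right-handed (so a half turn about x gives the same grasp; the last joint's range is limited). The gripper opens to 85 mm and grips with 20 to 120 N. Pads are 22 mm wide; open, the fingers measure 114 mm over their backs; the gripper's body (76 mm by 85 mm) begins 54 mm behind the grasp point. The pads swing forward as they close: fully open they stand 13 mm farther back than shut.
Start: joints at [1.024, 0.259, 1.535, -0, 1.348, -0.203], TCP at [0.185, 0.518, 0.231] pointing down, gripper open.
Joint ranges: [-3.14, 3.14], [-0.91, 2.08], [0.19, 2.58], [-1.22, 4.36], [0.22, 2.71], [-3.12, 3.12]. Speed limits (rad/s): [2.57, 2.57, 3.14, 3.14, 3.14, 3.14].

## Interface

Orientations are given as a unit quaternion [w, x, y, z].
In Python, from workcell import * gives the robot as it stands.
- The arm moves only by the shell command python3 -m pendant 'ROWS' [FORCE]. ROWS is JSON, one flat list of numbers, 5 for each row, row after row: the closure, from -1 (fully open) to 1 (shut), then the shift along the tool's x, y, z in m, then the turn about the tool's x in degrees. A call has 1 to 10 rows; each row shifts and turns the pose as measured when the row begins, along the tool's axes as they then stand; what a row does not reach is not made up. A row lasts 1/10 s, in which the tool goes at most 50 mm and 8.59 degrees, less where a joint would pass 70% of its speed; a pose out of reach is approached as far as the arm can. A call with a gripper value outside its range is refused whole. The fingers move at their own pace and stop on an object; FORCE is the grip in N (left out, the last holds). Time passes only in rows, so rows that do not move let the fingers close. It gives the time, the measured TCP pose, the force and the opening at its end, in the units of the state.
- state(): the state, without advancing time (a new reading comes with each control period).
- grab_frame(name): name is "scene" or "top"; returns the picture (480x640x3 uint8, red, green, blue); there is no depth.
- calibration(name): a dict with "K" (3x3 intrinsics, pixels), "rvec" (rotation vector, rad) and "tvec" (3), from world to camera coordinates, as OpenCV has them. Camera axes: x right, y down, z forward; pixel columns grow to the right and rows downward; lengths in m; the calibration is good to about 2 mm. A picture is of the moment at which its call begins. calibration takes no time and is no camera call.
- close_job(): hands the job in, once; it reports no verdict.
Trained networks look in the newest picture that a camera, given by its name, has taken for a name from the list of things; names that differ only in an ending like _2 or _b are one class to them, and where a whole thing is asked for, a point or a joint stands for the part that bears it (a point fixed in the world has none). Each returns a list of dicts, best first, with "confidence" (0 to 1); they miss things now and then, are a little off and sometimes report something else, mostly with a low value. They report only what shows in the picture. A call takes as long as a camera call.
- cut_out(camera, query): "pixels" (480x640 bool, what is visible of it) and "rect" ([left, top, right, bottom] in pixels, round what is visible of it).
The state is a dict: "time": time; "joint_pos": joint angles; "joint_vel": joint speeds; "joint_torque": joint torques, N m; "tcp_pos": TCP position; "tcp_rot": TCP orientation; "contact_force": force on the tool from outside, world axes, zero at the start; "moment": the same for the moment, N m; "width": opening from 0.0 (shut) to 1.0 (fully open).
Only numpy, scipy, OpenCV 4.12 (cv2) and the standard library are available. Lean on these libraries where they do the work, as an engineer would, in place of code of your own. Each camera call takes 0.05 s, during which the arm holds its last target. There are 200 camera calls.

## Working session

There is one attempt and no reset: what is moved stays moved. The work goes in short steps, Python scripts to look and compute and a shell command to move; the robot and the scene stay as the last step left them, time stands still between calls to the robot, and variables do not carry over. Pictures are saved under pics/ and viewed, about 8 in all and at most 12, crops included, and the job is handed in when it is done.

```bash
mkdir -p pics; python3 - <<'E'
from workcell import *
import cv2,numpy as np
s=state();print({k:np.round(v,3).tolist() for k,v in s.items()})
for c in("scene","top"):
    f=grab_frame(c);cv2.imwrite(f"pics/{c}0.png",f[:,:,::-1])
    k=calibration(c);R=cv2.Rodrigues(np.array(k["rvec"]))[0];print(c,np.round(k["K"],1).tolist(),"cam",np.round(-R.T@np.array(k["tvec"]).ravel(),3),"fwd",np.round(R[2],2))
    for q in("pointer","plain_clip","near_lip","far_lip","hood"):
        for d in cut_out(c,q)[:2]: print(c,q,round(d["confidence"],2),np.round(d["rect"]).tolist(),int(d["pixels"].sum()))
E
```

```text
{'time': 0.0, 'joint_pos': [1.024, 0.259, 1.536, 0.0, 1.348, -0.203], 'joint_vel': [-0.001, -0.001, 0.001, 0.002, -0.001, 0.001], 'joint_torque': [-0.001, -44.603, -29.058, -0.001, 0.012, -0.0], 'tcp_pos': [0.185, 0.517, 0.23], 'tcp_rot': [0.578, -0.407, 0.579, 0.407], 'contact_force': [1.013, -0.55, 0.581], 'moment': [-0.009, -0.002, -0.019], 'width': 1.001}
scene [[585.2, 0.0, 308.0], [0.0, 585.2, 236.6], [0.0, 0.0, 1.0]] cam [ 1.309 -0.622  1.138] fwd [-0.53  0.42 -0.74]
scene pointer 0.67 [415.0, 199.0, 445.0, 220.0] 440
scene plain_clip 0.68 [292.0, 143.0, 317.0, 165.0] 292
scene near_lip 0.68 [301.0, 186.0, 355.0, 210.0] 198
scene near_lip 0.49 [331.0, 225.0, 355.0, 267.0] 631
scene far_lip 0.59 [292.0, 79.0, 482.0, 272.0] 21909
scene far_lip 0.51 [357.0, 218.0, 409.0, 241.0] 253
scene hood 0.73 [292.0, 78.0, 483.0, 276.0] 22027
scene hood 0.39 [417.0, 201.0, 449.0, 222.0] 396
top [[615.1, 0.0, 323.1], [0.0, 615.1, 238.4], [0.0, 0.0, 1.0]] cam [ 0.521 -0.067  1.362] fwd [ 0.04 -0.01 -1.  ]
top pointer 0.64 [188.0, 127.0, 215.0, 156.0] 335
top plain_clip 0.34 [241.0, 216.0, 272.0, 240.0] 535
top near_lip 0.52 [246.0, 242.0, 264.0, 306.0] 239
top near_lip 0.42 [225.0, 244.0, 260.0, 310.0] 1416
top far_lip 0.45 [298.0, 241.0, 318.0, 304.0] 611
top far_lip 0.19 [189.0, 155.0, 241.0, 232.0] 2716
top hood 0.68 [61.0, 111.0, 261.0, 368.0] 27076
top hood 0.58 [243.0, 142.0, 296.0, 202.0] 1707
```

View pics/scene0.png

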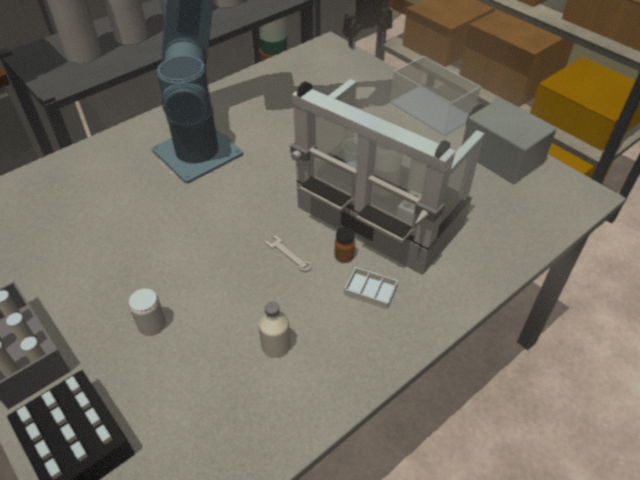

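View pics/top0.png

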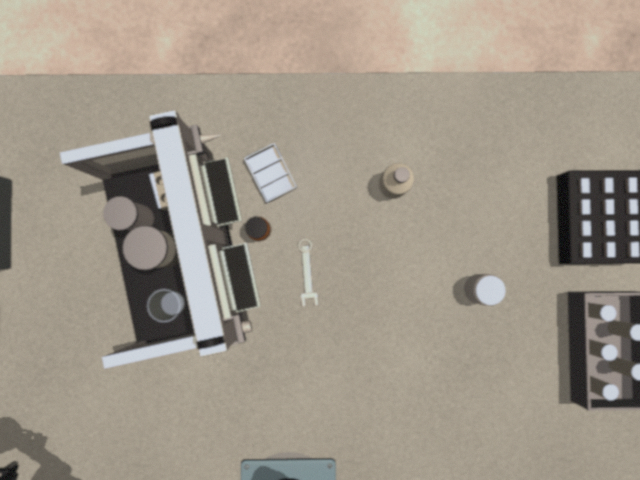

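The pointer cone is on the far post, at about (210,137) in the top view and (430,207) in the scene view. The near post has the blunt screw, at about (247,327) top and (297,153) scene, so the far window is the target. I'll zoom in to fit the cabinet's pose.

```bash
python3 - <<'E'
import cv2,numpy as np
a=cv2.imread("pics/scene0.png")[130:280,285:485]; b=cv2.imread("pics/top0.png")[110:360,150:290]
A=cv2.resize(a,None,fx=4,fy=4,interpolation=cv2.INTER_CUBIC)
B=cv2.resize(b[:150],None,fx=4,fy=4,interpolation=cv2.INTER_CUBIC)
def grid(I,x0,y0):
    for i in range(0,I.shape[1],80): cv2.putText(I,str(x0+i//4),(i,10),0,.38,(0,0,255),1);I[::6,i]=(0,0,255)
    for j in range(0,I.shape[0],80): cv2.putText(I,str(y0+j//4),(0,j+10),0,.38,(0,255,255),1);I[j,::6]=(0,255,255)
    return I
cv2.imwrite("pics/zs.png",grid(A,285,130))
B2=cv2.resize(b[100:],None,fx=4,fy=4,interpolation=cv2.INTER_CUBIC)
B=np.hstack([grid(B[:, 120:],180,110),grid(B2[:,120:].copy(),180,210)][:2]) if 0 else None
t=cv2.imread("pics/top0.png")
B=np.hstack([grid(cv2.resize(t[110:250,180:270],None,fx=4,fy=4,interpolation=cv2.INTER_CUBIC),180,110),grid(cv2.resize(t[215:355,180:270],None,fx=4,fy=4,interpolation=cv2.INTER_CUBIC),180,215)])
cv2.imwrite("pics/zt.png",B)
E
```

```text
(no output)
```

View pics/zs.png

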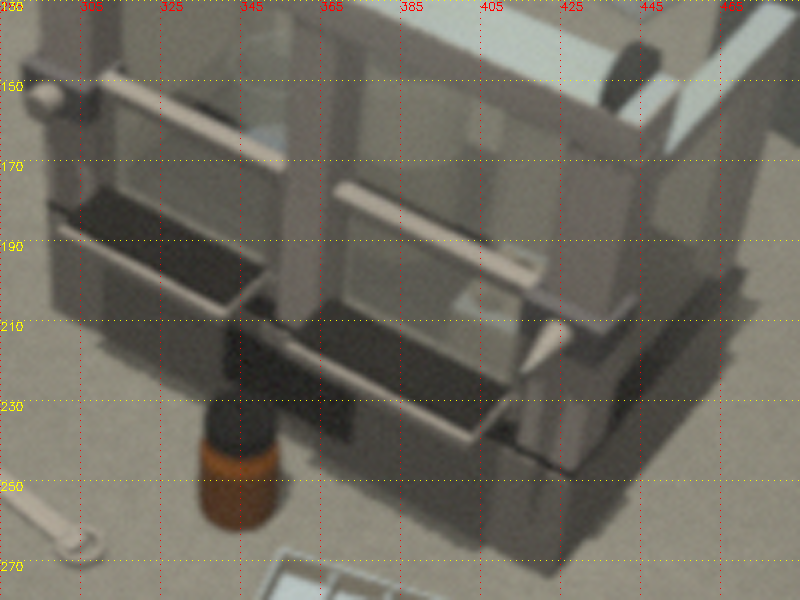

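View pics/zt.png

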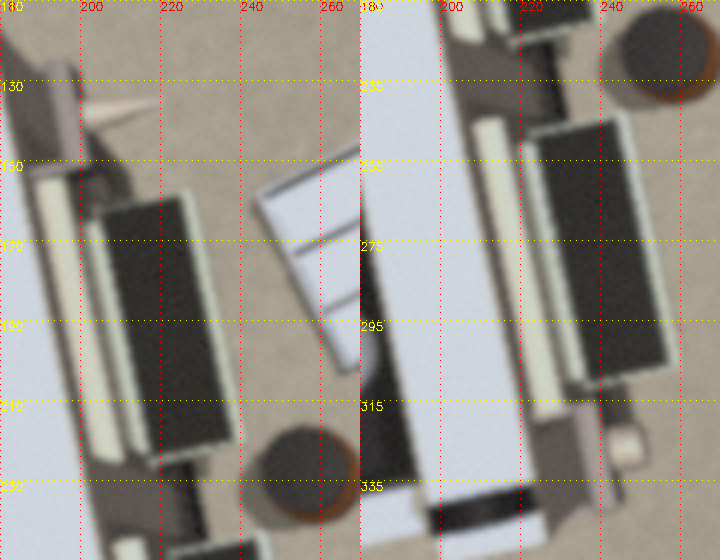

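```bash
cat > fit.py <<'E'
from workcell import *
import cv2,numpy as np
from scipy.optimize import least_squares
cal={c:{k:np.array(v,float) for k,v in calibration(c).items() if k in("K","rvec","tvec")} for c in("scene","top")}
def proj(c,P): return cv2.projectPoints(np.array(P,float).reshape(-1,1,3),cal[c]["rvec"],cal[c]["tvec"],cal[c]["K"],None)[0].reshape(-1,2)
def h2w(p,L): 
    x,y,t=p[:3]; ex=np.array([-np.sin(t),np.cos(t),0]); ey=np.array([-np.cos(t),-np.sin(t),0])
    return np.array([x,y,0])+L[0]*ex+L[1]*ey+np.array([0,0,L[2]])
def pts(p): # p: x,y,yaw,hn,hf,zp
    n,f=.12+p[3],.12+p[4]
    return {"tip":(-.05,-.18,p[5]),"fF":(-.045,-.1525,f),"fN":(-.045,-.0225,f),"nF":(-.045,.0225,n),"nN":(-.045,.1525,n),"pF":(0,-.2,0),"pN":(0,.2,0)}
obs={"scene":{"tip":(415.5,223),"fN":(357,217.5),"fF":(402.5,240.2),"nN":(300.5,188.2),"nF":(342,208.8),"pF":(422.5,274.5),"pN":(298,207)},
"top":{"tip":(220,135.5),"fF":(227.5,158),"fN":(240,220),"nF":(247,243),"nN":(259.2,307.5)}}
def fit(obs,names=None):
    def res(p):
        P=pts(p); return np.concatenate([(proj(c,[h2w(p,P[k]) for k in o])-np.array(list(o.values()))).ravel() for c,o in obs.items()])
    return least_squares(res,[.5,.12,.2,0,0,.2],loss="soft_l1"),res
if __name__=="__main__":
    r,res=fit(obs);p=r.x;print("x,y,yaw,hn,hf,zp",np.round(p,4)); e=res(p).reshape(-1,2)
    i=0
    for c,o in obs.items():
        for k in o: print(c,k,np.round(e[i],1),np.round(h2w(p,pts(p)[k]),3));i+=1
    J=r.jac;print("sd",np.round(np.sqrt(np.diag(np.linalg.inv(J.T@J))),4))
E
python3 fit.py
```

```text
x,y,yaw,hn,hf,zp [0.5808 0.1271 0.2086 0.0105 0.0133 0.2145]
scene tip [0.1 0.1] [0.767 0.115 0.214]
scene fN [-0.9 -0.8] [0.612 0.088 0.133]
scene fF [-0.3  0.9] [0.739 0.115 0.133]
scene nN [-1.  -0.5] [0.441 0.052 0.131]
scene nF [-1.   0.8] [0.568 0.078 0.131]
scene pF [0.2 0.6] [0.776 0.169 0.   ]
scene pN [-0.4 -0.4] [0.385 0.086 0.   ]
top tip [-0.2 -0.2] [0.767 0.115 0.214]
top fF [-0.8 -0.3] [0.739 0.115 0.133]
top fN [0.3 0.7] [0.612 0.088 0.133]
top nF [-1.8 -0.3] [0.568 0.078 0.131]
top nN [-0.3 -1.1] [0.441 0.052 0.131]
sd [0.0009 0.001  0.0067 0.0034 0.0035 0.0032]
```

```bash
python3 - <<'E'
from fit import *
def ray(c,u,z):
    R=cv2.Rodrigues(cal[c]["rvec"])[0];o=-R.T@cal[c]["tvec"].ravel();d=R.T@np.linalg.inv(cal[c]["K"])@[u[0],u[1],1.];return np.round(o+d*(z-o[2])/d[2],2)
for u in[(440,130),(392,95),(410,60),(515,178),(470,105),(335,35),(620,200)]: print(u,ray("scene",u,0))
E
```

```text
(440, 130) [0.41 0.65 0.  ]
(392, 95) [0.17 0.67 0.  ]
(410, 60) [0.06 0.88 0.  ]
(515, 178) [0.7  0.64 0.  ]
(470, 105) [0.38 0.82 0.  ]
(335, 35) [-0.26  0.79  0.  ]
(620, 200) [0.95 0.78 0.  ]
```

```bash
python3 -m pendant '[1,-0.045,0,0,0, 1,-0.045,0,0,0, 1,-0.045,0,0,0, 1,-0.045,0,0,0, 1,-0.045,0,0,0]'; python3 -c "
from workcell import *;import numpy as np;s=state();print({k:np.round(s[k],3).tolist() for k in('joint_pos','tcp_pos','tcp_rot','width')})"
```

```text
time: 1.1
tcp_pos: [0.1839, 0.5152, 0.4553]
tcp_rot: [0.572, -0.41, 0.584, 0.404]
contact_force: [-0.4, -0.2, -0.3]
width: 0.148
{'joint_pos': [1.024, 0.221, 1.054, 0.0, 1.885, -0.203], 'tcp_pos': [0.184, 0.515, 0.455], 'tcp_rot': [0.572, -0.41, 0.584, 0.404], 'width': 0.148}
```

```bash
cat > st.py <<'E'
from workcell import *
import numpy as np
from scipy.spatial.transform import Rotation as Ro
s=state();print({k:np.round(s[k],3).tolist() for k in('time','joint_pos','tcp_pos','contact_force','width')})
q=s['tcp_rot'];R=Ro.from_quat(np.r_[q[1:],q[0]]).as_matrix();print("tool x,y,z in world:",*np.round(R.T,3).tolist())
E
python3 -m pendant '[1,-0.02,0.037,-0.013,0, 1,-0.02,0.037,-0.013,0, 1,-0.02,0.037,-0.013,0, 1,-0.02,0.037,-0.013,0, 1,-0.02,0.037,-0.013,0, 1,-0.02,0.037,-0.013,0, 1,-0.02,0.037,-0.013,0, 1,-0.02,0.037,-0.013,0, 1,-0.02,0.037,-0.013,0, 1,-0.02,0.037,-0.013,0]'; python3 st.py
```

```text
time: 2.1
tcp_pos: [-0.2113, 0.5096, 0.6514]
tcp_rot: [0.578, -0.403, 0.583, 0.405]
contact_force: [0.6, 0.8, 0.0]
width: 0.001
{'time': 2.1, 'joint_pos': [1.756, 0.457, 0.187, 0.013, 2.497, 0.552], 'tcp_pos': [-0.211, 0.51, 0.651], 'contact_force': [0.649, 0.823, 0.038], 'width': 0.001}
tool x,y,z in world: [-0.008, -0.002, -1.0] [-0.937, 0.348, 0.007] [0.348, 0.937, -0.004]
```

```bash
python3 -m pendant '[1,-0.05,0,0,0, 1,-0.05,0,0,0, 1,-0.05,0,0,0, 1,-0.05,0,0,0]'; python3 st.py
```

```text
time: 2.5
tcp_pos: [-0.1832, 0.435, 0.7158]
tcp_rot: [0.579, -0.381, 0.577, 0.431]
contact_force: [-0.1, -0.4, 0.9]
width: 0.002
{'time': 2.5, 'joint_pos': [1.71, 0.327, 0.187, 0.054, 2.563, 0.532], 'tcp_pos': [-0.183, 0.435, 0.716], 'contact_force': [-0.068, -0.423, 0.88], 'width': 0.002}
tool x,y,z in world: [-0.038, 0.06, -0.997] [-0.939, 0.338, 0.056] [0.34, 0.939, 0.043]
```

```bash
python3 -m pendant '[1,-0.028,0.02,0.035,0, 1,-0.028,0.02,0.035,0, 1,-0.028,0.02,0.035,0, 1,-0.028,0.02,0.035,0, 1,-0.028,0.02,0.035,0]'; python3 st.py
```

```text
time: 3.0
tcp_pos: [-0.1707, 0.5146, 0.7118]
tcp_rot: [0.592, -0.329, 0.561, 0.476]
contact_force: [0.1, -0.1, 0.7]
width: -0.003
{'time': 3.0, 'joint_pos': [1.639, 0.352, 0.187, 0.101, 2.398, 0.502], 'tcp_pos': [-0.171, 0.515, 0.712], 'contact_force': [0.109, -0.059, 0.692], 'width': -0.003}
tool x,y,z in world: [-0.082, 0.195, -0.977] [-0.933, 0.331, 0.144] [0.351, 0.923, 0.154]
```

```bash
python3 -m pendant '[1,-0.018,0.02,0.042,0, 1,-0.018,0.02,0.042,0, 1,-0.018,0.02,0.042,0, 1,-0.018,0.02,0.042,0, 1,-0.018,0.02,0.042,0, 1,-0.018,0.02,0.042,0, 1,-0.018,0.02,0.042,0, 1,-0.018,0.02,0.042,0, 1,-0.018,0.02,0.042,0, 1,-0.018,0.02,0.042,0]'; python3 st.py
```

```text
time: 4.0
tcp_pos: [-0.1251, 0.6884, 0.7217]
tcp_rot: [0.621, -0.207, 0.504, 0.563]
contact_force: [-0.2, 0.3, -0.6]
width: 0.0
{'time': 4.0, 'joint_pos': [1.5, 0.417, 0.188, 0.197, 2.021, 0.433], 'tcp_pos': [-0.125, 0.688, 0.722], 'contact_force': [-0.184, 0.282, -0.592], 'width': 0.0}
tool x,y,z in world: [-0.142, 0.49, -0.86] [-0.908, 0.281, 0.31] [0.393, 0.825, 0.405]
```

```bash
python3 -m pendant '[1,0,0.02,0.045,0, 1,0,0.02,0.045,0, 1,0,0.02,0.045,0, 1,0.005,0.02,0.045,0, 1,0.005,0.02,0.045,0, 1,0.01,0.02,0.043,0, 1,0.01,0.02,0.043,0, 1,0.015,0.02,0.042,0, 1,0.015,0.02,0.042,0, 1,0.015,0.02,0.042,0]'; python3 st.py
```

```text
time: 5.0
tcp_pos: [-0.0982, 0.9002, 0.7177]
tcp_rot: [0.645, -0.073, 0.418, 0.636]
contact_force: [-0.1, 0.5, -0.4]
width: 0.0
{'time': 5.0, 'joint_pos': [1.462, 0.567, 0.188, 0.241, 1.525, 0.386], 'tcp_pos': [-0.098, 0.9, 0.718], 'contact_force': [-0.133, 0.492, -0.409], 'width': 0.0}
tool x,y,z in world: [-0.157, 0.76, -0.631] [-0.881, 0.181, 0.437] [0.446, 0.625, 0.641]
```

```bash
python3 -m pendant '[1,0.02,0.02,0.04,0, 1,0.02,0.02,0.04,0, 1,0.02,0.02,0.04,0, 1,0.022,0.02,0.038,0, 1,0.022,0.02,0.038,0, 1,0.022,0.02,0.038,0, 1,0.024,0.02,0.038,0, 1,0.024,0.02,0.038,0, 1,0.024,0.02,0.038,0, 1,0.024,0.02,0.038,0]'; python3 st.py
```

```text
time: 6.0
tcp_pos: [-0.0892, 1.044, 0.7459]
tcp_rot: [0.653, 0.062, 0.314, 0.686]
contact_force: [0.2, 0.7, -1.8]
width: 0.0
{'time': 6.0, 'joint_pos': [1.471, 0.688, 0.188, 0.271, 1.051, 0.353], 'tcp_pos': [-0.089, 1.044, 0.746], 'contact_force': [0.213, 0.664, -1.774], 'width': 0.0}
tool x,y,z in world: [-0.139, 0.936, -0.325] [-0.857, 0.05, 0.512] [0.496, 0.35, 0.795]
```

```bash
python3 -m pendant '[1,0.024,0.02,0.036,0, 1,0.024,0.02,0.036,0, 1,0.024,0.02,0.036,0, 1,0.024,0.02,0.036,0, 1,0.024,0.02,0.036,0, 1,0.024,0.02,0.036,0]'; python3 st.py
```

```text
time: 6.6
tcp_pos: [-0.0803, 1.0647, 0.8074]
tcp_rot: [0.649, 0.134, 0.253, 0.705]
contact_force: [-0.1, 0.0, -0.7]
width: -0.002
{'time': 6.6, 'joint_pos': [1.468, 0.694, 0.188, 0.298, 0.855, 0.334], 'tcp_pos': [-0.08, 1.065, 0.807], 'contact_force': [-0.075, 0.039, -0.702], 'width': -0.002}
tool x,y,z in world: [-0.121, 0.983, -0.139] [-0.847, -0.03, 0.53] [0.517, 0.182, 0.836]
```

```bash
python3 - <<'E'
from fit import *
from scipy.optimize import least_squares
H={"bottle":.15,"jar":.085,"tray":.025}
for c in("scene","top"):
    grab_frame(c)
    R=cv2.Rodrigues(cal[c]["rvec"])[0];o=-R.T@cal[c]["tvec"].ravel()
    for q in H:
        d=cut_out(c,q)[0]; v,u=np.nonzero(d["pixels"]); m=(u.mean(),v.mean())
        w=R.T@np.linalg.inv(cal[c]["K"])@[*m,1.]; print(c,q,round(d["confidence"],2),np.round(m),np.round(o+w*(H[q]/2-o[2])/w[2],3))
E
python3 -m pendant '[1,-0.05,0,0,10, 1,-0.05,0,0,0]'; python3 st.py
```

```text
scene bottle 0.93 [274. 331.] [ 0.711 -0.24   0.075]
scene jar 0.61 [344. 244.] [0.602 0.063 0.042]
scene tray 0.92 [371. 287.] [0.727 0.038 0.012]
top bottle 0.69 [396. 181.] [ 0.698 -0.233  0.075]
top jar 0.59 [258. 229.] [0.602 0.061 0.042]
top tray 0.75 [271. 173.] [0.727 0.036 0.012]
time: 7.2
tcp_pos: [-0.0691, 0.994, 0.7936]
tcp_rot: [0.641, 0.164, 0.305, 0.685]
contact_force: [0.1, -0.0, 2.2]
width: -0.001
{'time': 7.2, 'joint_pos': [1.438, 0.457, 0.613, 0.397, 0.713, 0.339], 'tcp_pos': [-0.069, 0.994, 0.794], 'contact_force': [0.078, -0.049, 2.241], 'width': -0.001}
tool x,y,z in world: [-0.124, 0.978, -0.167] [-0.778, 0.008, 0.628] [0.616, 0.208, 0.76]
```

```bash
cat > kin.py <<'E'
import numpy as np
from scipy.spatial.transform import Rotation as Ro
from scipy.optimize import least_squares
D=[([1.024,.259,1.536,0,1.348,-.203],[.185,.517,.230]),([1.024,.221,1.054,0,1.885,-.203],[.184,.515,.455]),([1.756,.457,.187,.013,2.497,.552],[-.211,.51,.651]),
([1.71,.327,.187,.054,2.563,.532],[-.183,.435,.716]),([1.639,.352,.187,.101,2.398,.502],[-.171,.515,.712]),([1.5,.417,.188,.197,2.021,.433],[-.125,.688,.722]),
([1.462,.567,.188,.241,1.525,.386],[-.098,.9,.718]),([1.471,.688,.188,.271,1.051,.353],[-.089,1.044,.746]),([1.468,.694,.188,.298,.855,.334],[-.08,1.065,.807]),([1.438,.457,.613,.397,.713,.339],[-.069,.994,.794])]
Rz=lambda a:Ro.from_euler('z',a).as_matrix()
Ry=lambda a:Ro.from_euler('y',a).as_matrix()
def fk(q,L):
    d1,a2,l3,a3,d6,s=L
    A=Rz(q[0]);B=A@Ry(q[1]);C=B@Ry(q[2]);E=C@Rz(q[3])@Ry(q[4])
    w=np.array([0,0,d1])+A@[0,s,0]+B@[0,0,a2]+C@[a3,0,l3]
    return w+E@[0,0,d6],w,E[:,2],B@[0,0,a2]+[0,0,d1]
r=least_squares(lambda L:np.concatenate([fk(q,L)[0]-p for q,p in D]),[.3,.4,.4,0,.25,.1]);L=r.x
if __name__=="__main__":
    print(np.round(L,3),"max err",np.abs(r.fun).max().round(4))
    lo=[-3.14,-.91,.19,-1.22,.22];hi=[3.14,2.08,2.58,4.36,2.71]
    b=np.radians(97)
    for tilt in(8,20,30):
        t=np.radians(tilt);x=np.array([np.cos(b)*np.cos(t),np.sin(b)*np.cos(t),-np.sin(t)])
        for P in[(-.07,.99,.79),(.25,.5,.6),(.7,0,.5),(.7,.06,.11),(.7,.12,.11),(.7,.12,.2)]:
            f=lambda q:np.r_[fk(q,L)[0]-P,.3*(fk(q,L)[2]-x)]
            g=least_squares(f,[np.arctan2(P[1]-.3,P[0]),.4,1.2,1.2,1.4],bounds=(lo,hi));print(tilt,P,np.round(g.x,2),"err",np.abs(g.fun).max().round(3),"wrist",np.round(fk(g.x,L)[1],3),"elbow",np.round(fk(g.x,L)[3],2))
E
python3 kin.py
```

```text
[0.223 0.534 0.426 0.061 0.354 0.111] max err 0.0007
8 (-0.07, 0.99, 0.79) [1.44 0.43 0.69 0.43 0.64] err 0.0 wrist [-0.027  0.642  0.839] elbow [0.03 0.22 0.71]
8 (0.25, 0.5, 0.6) [ 0.14 -0.21  1.86  1.43  1.55] err 0.0 wrist [0.293 0.152 0.649] elbow [-0.11 -0.01  0.74]
8 (0.7, 0, 0.5) [-0.57  0.8   0.72  1.42  2.27] err 0.0 wrist [ 0.743 -0.348  0.549] elbow [ 0.32 -0.21  0.59]
8 (0.7, 0.06, 0.11) [-0.51  1.11  1.08  1.05  1.97] err 0.0 wrist [ 0.743 -0.288  0.159] elbow [ 0.42 -0.23  0.46]
8 (0.7, 0.12, 0.11) [-0.44  1.09  1.15  1.09  1.91] err 0.0 wrist [ 0.743 -0.228  0.159] elbow [ 0.43 -0.2   0.47]
8 (0.7, 0.12, 0.2) [-0.44  0.97  1.16  1.13  1.96] err 0.0 wrist [ 0.743 -0.228  0.249] elbow [ 0.4  -0.19  0.53]
20 (-0.07, 0.99, 0.79) [1.45 0.59 0.23 0.26 1.12] err 0.0 wrist [-0.029  0.66   0.911] elbow [0.04 0.3  0.67]
20 (0.25, 0.5, 0.6) [ 0.19 -0.21  1.69  1.22  1.53] err 0.0 wrist [0.291 0.17  0.721] elbow [-0.11 -0.02  0.74]
20 (0.7, 0, 0.5) [-0.56  0.77  0.61  1.27  2.27] err 0.0 wrist [ 0.741 -0.33   0.621] elbow [ 0.32 -0.2   0.6 ]
20 (0.7, 0.06, 0.11) [-0.49  1.01  1.1
[... 291 characters left out ...]
0.37 -0.17  0.57]
30 (-0.07, 0.99, 0.79) [1.45 0.6  0.19 0.23 1.23] err 0.024 wrist [-0.032  0.654  0.921] elbow [0.04 0.3  0.66]
30 (0.25, 0.5, 0.6) [ 0.27 -0.19  1.55  1.03  1.55] err 0.0 wrist [0.287 0.195 0.777] elbow [-0.1  -0.03  0.75]
30 (0.7, 0, 0.5) [-0.53  0.75  0.53  1.13  2.28] err 0.0 wrist [ 0.737 -0.305  0.677] elbow [ 0.31 -0.18  0.61]
30 (0.7, 0.06, 0.11) [-0.46  0.92  1.15  0.82  1.75] err 0.0 wrist [ 0.737 -0.245  0.287] elbow [ 0.38 -0.19  0.55]
30 (0.7, 0.12, 0.11) [-0.39  0.89  1.21  0.86  1.68] err 0.0 wrist [ 0.737 -0.185  0.287] elbow [ 0.38 -0.16  0.56]
30 (0.7, 0.12, 0.2) [-0.39  0.8   1.17  0.88  1.77] err 0.0 wrist [ 0.737 -0.185  0.377] elbow [ 0.35 -0.15  0.6 ]
```

```bash
cat > sim.py <<'E'
from kin import *
lo=np.array([-3.14,-.91,.187,-1.22,.22,-3.12]);hi=np.array([3.14,2.08,2.58,4.36,2.71,3.12]);vm=.07*np.array([2.57,2.57,3.14,3.14,3.14,3.14])
M=np.array([[0,0,1],[0,1,0],[1,0,0.]]).T  # placeholder
def full(q,s):
    A=Rz(q[0])@Ry(q[1]+q[2])@Rz(q[3])@Ry(q[4]); return A@Rz(s*q[5])
Rm=lambda q:Ro.from_quat(np.r_[q[1:],q[0]]).as_matrix()
qa=[1.024,.259,1.536,0,1.348,-.203];Ra=Rm([.578,-.407,.579,.407]);qb=[1.468,.694,.188,.298,.855,.334];Rb=Rm([.649,.134,.253,.705])
S=min((1,-1),key=lambda s:np.abs(full(qb,s)@full(qa,s).T@Ra-Rb).max())
M=full(qa,S).T@Ra
RT=lambda q:full(q,S)@M
def step(q,d,turn,w):
    p=fk(q,L)[0];R=RT(q);P=p+R@d;T=R@Ro.from_euler('x',turn,degrees=True).as_matrix()
    f=lambda x:np.r_[fk(x,L)[0]-P,w*Ro.from_matrix(T@RT(x).T).as_rotvec()]
    b=(np.maximum(lo,q-vm)-1e-6,np.minimum(hi,q+vm)+1e-6)
    return least_squares(f,np.clip(q,b[0]+1e-6,b[1]-1e-6),bounds=b).x
def rep(q): x=RT(q)[:,0];return np.round(q,2),np.round(fk(q,L)[0],3),"tilt %.0f bearing %.0f"%(np.degrees(-np.arcsin(x[2])),np.degrees(np.arctan2(x[1],x[0])))
E
cat > s1.py <<'E'
from sim import *
print(S,np.abs(RT(qb)-Rb).max().round(3))
for w in(.1,.3,1,3):
    q=np.array([1.462,.567,.188,.241,1.525,.386])
    for d in [(.02,.02,.04)]*3+[(.022,.02,.038)]*3+[(.024,.02,.038)]*4: q=step(q,np.array(d),0,w)
    print("check w",w,*rep(q))
for w in(.1,.3,1):
  for name,v in{"in":(0,-1,0),"in-down":(0,-.7,-.7),"down":(0,0,-1),"in-up":(0,-.9,.3)}.items():
    q=np.array([1.438,.457,.613,.397,.713,.339])
    for k in range(20):
        q=step(q,RT(q).T@(.05*np.array(v)),0,w)
        if k in(9,13,19): print(w,name,k+1,*rep(q))
E
python3 s1.py
```

```text
1 0.0
check w 0.1 [ 1.47  0.73  0.19  1.23  0.22 -0.52] [-0.083  1.032  1.023] tilt -33 bearing 99
check w 0.3 [1.49 0.7  0.19 0.37 0.63 0.29] [-0.1    1.071  0.881] tilt -5 bearing 98
check w 1 [1.49 0.72 0.19 0.24 1.23 0.37] [-0.111  1.031  0.654] tilt 31 bearing 101
check w 3 [1.5  0.74 0.19 0.22 1.34 0.37] [-0.113  1.015  0.606] tilt 38 bearing 102
0.1 in 10 [ 0.93 -0.57  1.56  0.91  1.04 -0.05] [-0.069  0.494  0.794] tilt 10 bearing 97
0.1 in 14 [ 1.14 -0.87  1.54  0.28  1.12  0.46] [-0.079  0.302  0.794] tilt 11 bearing 80
0.1 in 20 [ 1.57 -0.91  1.04 -0.1   1.92  0.67] [-0.076  0.006  0.801] tilt 28 bearing 84
0.1 in-down 10 [ 1.28 -0.15  2.16  2.02  0.46 -1.46] [-0.069  0.644  0.445] tilt 12 bearing 97
0.1 in-down 14 [ 1.03 -0.28  2.58  2.03  0.72 -1.68] [-0.07   0.506  0.307] tilt 16 bearing 97
0.1 in-down 20 [ 1.22 -0.24  2.58  0.79  0.37 -0.48] [-0.082  0.362  0.106] tilt 56 bearing 98
0.1 down 10 [ 1.44  0.61  1.46  2.21  0.33 -1.6 ] [-0.069  0.995  0.296] tilt 17 bearing 98
0.1 down 14 [ 1.44  0.89  1.53  2.66  0.59 -2.1 ] [-0.069  0.995  0.096] tilt 17 bearing 98
0.1 do
[... 1859 characters left out ...]
.58  2.22  0.81 -1.84] [-0.073  0.522  0.334] tilt 10 bearing 97
1 in-down 20 [ 1.52 -0.26  2.58  2.81  0.5  -2.2 ] [-0.14   0.479  0.312] tilt 15 bearing 96
1 down 10 [ 1.44  0.62  1.37  2.22  0.32 -1.6 ] [-0.069  1.026  0.352] tilt 12 bearing 98
1 down 14 [ 1.44  0.87  1.46  2.67  0.59 -2.1 ] [-0.069  1.026  0.152] tilt 12 bearing 98
1 down 20 [ 1.44  1.37  1.27  2.81  0.87 -2.28] [-0.069  1.026 -0.148] tilt 12 bearing 98
1 in-up 10 [ 1.11 -0.32  1.06  0.65  1.13  0.26] [-0.069  0.544  0.944] tilt 10 bearing 97
1 in-up 14 [ 0.76 -0.46  0.88  0.91  1.48  0.35] [-0.119  0.424  1.004] tilt 10 bearing 96
1 in-up 20 [ 1.49 -0.35  0.21  0.18  1.88  0.71] [-0.159  0.178  1.094] tilt 10 bearing 96
```

```bash
cat > s2.py <<'E'
from sim import *
import itertools,sys
from multiprocessing import Pool
q0=np.array([1.438,.457,.613,.397,.713,.339])
dirs=[np.array(v)/np.linalg.norm(v) for v in itertools.product((-1,0,1),repeat=3) if any(v)]
V1=[((.2,-1,-.3),10),((.2,-1,-.3),6),((.4,-.8,0),12),((.6,-.8,-.2),16),((0,-1,-.6),12),((.3,-.5,-.8),8),((.7,-1,-.2),22)]
def run(a):
    (v1,n1),v2=a; q=q0.copy();v1=np.array(v1)/np.linalg.norm(v1);out=[]
    for k in range(n1): q=step(q,RT(q).T@(.05*v1),0,.5)
    for k in range(14):
        q=step(q,RT(q).T@(.05*v2),0,.5); x=RT(q)[:,0];p,w,_,_=fk(q,L);t=np.degrees(-np.arcsin(x[2]));b=np.degrees(np.arctan2(x[1],x[0]))
        if p[2]<.3 or (p[0]>.3 and p[2]<.45) or w[2]<.3: break
        if 23<t<38 and 70<b<110: out.append((k+1,round(t),round(b),np.round(p,2).tolist(),np.round(w,2).tolist(),np.round(q,2).tolist()))
    return (n1,np.round(v1,2).tolist(),np.round(v2,2).tolist(),out[:1]) if out else None
if __name__=="__main__":
    with Pool() as P:
        for r in P.map(run,[(a,b) for a in V1 for b in dirs]):
            if r: print(*r)
E
time OMP_NUM_THREADS=1 python3 s2.py
```

```text
real	0m15.:00s
user	0m56.182s
sys	0m0.120s
```

```bash
sed -i 's/if p\[2\]<.3 or (p\[0\]>.3 and p\[2\]<.45) or w\[2\]<.3: break/if p[2]<.12 or (p[2]<.45 and (p[0]>.24 or p[1]>.62)) or w[2]<.2: break/; s/range(14)/range(20)/' s2.py
sed -i 's/^V1=.*/V1=[((.1,-1,-.6),10),((0,-1,-.9),12),((0,-1,-.6),14),((.3,-1,-.6),12),((.3,-1,-.9),14),((.5,-1,-.6),14),((-.2,-1,-.6),12),((-.3,-1,-.3),12)]/' s2.py
OMP_NUM_THREADS=1 python3 s2.py
```

```text
10 [0.09, -0.85, -0.51] [0.0, -0.71, -0.71] [(10, 24, 96, [-0.06, 0.43, 0.3], [-0.03, 0.11, 0.45], [0.27, -0.9, 2.58, 1.17, 1.38, -0.93])]
10 [0.09, -0.85, -0.51] [0.0, -1.0, 0.0] [(16, 24, 98, [-0.09, 0.21, 0.61], [-0.04, -0.11, 0.75], [2.42, -0.91, 1.86, -0.68, 1.24, 1.3])]
12 [0.0, -0.74, -0.67] [0.0, -0.71, -0.71] [(7, 24, 94, [-0.11, 0.39, 0.3], [-0.09, 0.07, 0.45], [0.88, -0.91, 2.58, 1.07, 0.8, -0.61])]
12 [0.0, -0.74, -0.67] [0.0, -1.0, 0.0] [(19, 23, 107, [-0.15, 0.21, 0.34], [-0.05, -0.1, 0.48], [2.67, -0.91, 2.5, -1.05, 0.86, 1.95])]
14 [0.0, -0.86, -0.51] [0.0, -0.71, -0.71] [(8, 24, 96, [-0.14, 0.31, 0.3], [-0.11, -0.01, 0.45], [1.63, -0.91, 2.58, 0.1, 0.32, 0.56])]
14 [0.0, -0.86, -0.51] [0.0, -1.0, 0.0] [(18, 23, 110, [-0.13, 0.2, 0.4], [-0.02, -0.11, 0.54], [3.14, -0.88, 2.36, -1.11, 1.29, 2.07])]
14 [0.0, -0.86, -0.51] [0.0, 0.0, -1.0] [(7, 24, 95, [-0.11, 0.5, 0.24], [-0.08, 0.18, 0.38], [1.38, -0.11, 2.58, 2.6, 0.52, -2.09])]
14 [0.0, -0.86, -0.51] [0.58, -0.58, -0.58] [(9, 23, 78, [-0.04, 0.34, 0.31], [-0.11, 0.02, 0.45], [1.32, -0.91, 2.58, 0.16, 0.31, 0.43])]
12
[... 843 characters left out ...]
.92])]
12 [-0.28, -0.92, -0.28] [-0.71, 0.0, -0.71] [(8, 25, 104, [-0.46, 0.46, 0.43], [-0.38, 0.15, 0.58], [2.5, 0.01, 1.85, -1.22, 0.65, 2.18])]
12 [-0.28, -0.92, -0.28] [0.0, 0.0, -1.0] [(8, 24, 99, [-0.2, 0.39, 0.34], [-0.15, 0.07, 0.48], [1.95, -0.5, 2.43, -1.22, 0.22, 1.99])]
12 [-0.28, -0.92, -0.28] [0.58, -0.58, -0.58] [(13, 23, 89, [0.01, 0.21, 0.31], [0.0, -0.11, 0.45], [3.14, -0.91, 2.58, -1.16, 1.54, 2.3])]
12 [-0.28, -0.92, -0.28] [0.71, -0.71, 0.0] [(13, 23, 88, [0.1, 0.17, 0.74], [0.09, -0.16, 0.88], [2.76, -0.91, 1.47, -1.07, 1.74, 1.18])]
12 [-0.28, -0.92, -0.28] [0.71, 0.0, -0.71] [(13, 24, 80, [0.07, 0.45, 0.29], [0.01, 0.13, 0.44], [0.49, -0.57, 2.58, 1.39, 0.83, -1.16])]
```

```bash
python3 -m pendant '[1,-0.038,-0.016,-0.028,0, 1,-0.038,-0.016,-0.028,0, 1,-0.038,-0.016,-0.028,0, 1,-0.038,-0.016,-0.028,0, 1,-0.038,-0.016,-0.028,0, 1,-0.038,-0.016,-0.028,0, 1,-0.038,-0.016,-0.028,0, 1,-0.038,-0.016,-0.028,0]'; python3 st.py
```

```text
time: 8.0
tcp_pos: [-0.0703, 0.6503, 0.5982]
tcp_rot: [0.642, 0.167, 0.301, 0.685]
contact_force: [-0.1, -0.3, 1.0]
width: -0.003
{'time': 8.0, 'joint_pos': [1.289, -0.262, 1.889, 1.303, 0.414, -0.659], 'tcp_pos': [-0.07, 0.65, 0.598], 'contact_force': [-0.086, -0.34, 0.978], 'width': -0.003}
tool x,y,z in world: [-0.12, 0.98, -0.157] [-0.779, 0.005, 0.627] [0.615, 0.198, 0.763]
```

```bash
python3 -m pendant '[1,-0.038,-0.016,-0.028,0, 1,-0.038,-0.016,-0.028,0, 1,-0.038,-0.016,-0.028,0, 1,-0.038,-0.016,-0.028,0, 1,-0.038,-0.016,-0.028,0]'; python3 st.py
```

```text
time: 8.5
tcp_pos: [-0.0734, 0.469, 0.4977]
tcp_rot: [0.637, 0.172, 0.299, 0.689]
contact_force: [-0.6, 0.2, 2.0]
width: 0.0
{'time': 8.5, 'joint_pos': [0.701, -0.762, 2.331, 1.398, 1.007, -0.785], 'tcp_pos': [-0.073, 0.469, 0.498], 'contact_force': [-0.611, 0.212, 1.986], 'width': 0.0}
tool x,y,z in world: [-0.128, 0.981, -0.144] [-0.776, -0.009, 0.631] [0.618, 0.193, 0.762]
```

```bash
cat > s3.py <<'E'
from sim import *
from workcell import state
import itertools
q0=np.array(state()["joint_pos"]);print(*rep(q0),"wrist",np.round(fk(q0,L)[1],3),"elbow",np.round(fk(q0,L)[3],2))
for v in itertools.product((-1,0,1),repeat=3):
    if not any(v): continue
    d=np.array(v)/np.linalg.norm(v);q=q0.copy();o=[]
    for k in range(10):
        q=step(q,RT(q).T@(.05*d),0,.5)
        if k%3==0:o.append(rep(q)[2])
    if "tilt 1" in o[-1] or "tilt -" in o[-1] or len(o[-1].split()[1])<2: continue
    print(v,o,rep(q)[:2],np.round(fk(q,L)[1],2))
E
python3 s3.py
```

```text
[ 0.7  -0.76  2.33  1.4   1.01 -0.79] [-0.073  0.469  0.497] tilt 8 bearing 97 wrist [-0.027  0.122  0.549] elbow [-0.28 -0.24  0.61]
(0, -1, -1) ['tilt 8 bearing 97', 'tilt 11 bearing 94', 'tilt 17 bearing 94', 'tilt 23 bearing 96'] (array([ 1.61, -0.91,  2.58,  0.2 ,  0.31,  0.46]), array([-0.143,  0.317,  0.308])) [-0.11 -0.01  0.45]
```

```bash
cat > s4.py <<'E'
from sim import *
from workcell import state
q0=np.array(state()["joint_pos"])
for w in(.4,.6):
  for d in[(0,0,-1),(0,-.3,-1),(.3,-.3,-1),(0,-.6,-1),(.3,0,-1),(-.3,-.3,-1),(.6,-.6,-1),(0,-1,-.5)]:
    d=np.array(d)/np.linalg.norm(d);q=q0.copy();o=[]
    for k in range(20):
        q=step(q,RT(q).T@(.05*d),0,w)
        if k%4==3:o.append(rep(q)[2].replace("bearing","b")+" "+str(np.round(fk(q,L)[0],2)))
    print(w,np.round(d,1),o,rep(q)[0],"wr",np.round(fk(q,L)[1],2))
E
python3 s4.py
```

```text
0.4 [ 0.  0. -1.] ['tilt 14 b 97 [-0.08  0.5   0.33]', 'tilt 22 b 96 [-0.09  0.56  0.18]', 'tilt 24 b 96 [-0.1   0.57 -0.  ]', 'tilt 24 b 96 [-0.1   0.57 -0.2 ]', 'tilt 24 b 96 [-0.1   0.57 -0.4 ]'] [ 1.37  1.87  1.84  2.86  1.69 -2.62] wr [-0.06  0.25 -0.26]
0.4 [ 0.  -0.3 -1. ] ['tilt 15 b 96 [-0.09  0.44  0.35]', 'tilt 28 b 94 [-0.11  0.43  0.26]', 'tilt 41 b 95 [-0.12  0.44  0.14]', 'tilt 49 b 91 [-0.15  0.44 -0.02]', 'tilt 50 b 89 [-0.16  0.39 -0.2 ]'] [ 1.85  1.3   2.52  3.33  1.35 -2.35] wr [-0.16  0.16  0.07]
0.4 [ 0.3 -0.3 -0.9] ['tilt 14 b 97 [-0.02  0.46  0.36]', 'tilt 25 b 102 [0.06 0.45 0.24]', 'tilt 28 b 106 [0.14 0.41 0.08]', 'tilt 29 b 106 [ 0.19  0.35 -0.1 ]', 'tilt 29 b 106 [ 0.25  0.3  -0.28]'] [-0.34  1.5   2.02  1.18  0.88 -2.79] wr [ 0.34 -0.   -0.11]
0.4 [ 0.  -0.5 -0.9] ['tilt 14 b 94 [-0.11  0.41  0.36]', 'tilt 26 b 92 [-0.12  0.34  0.29]', 'tilt 39 b 93 [-0.12  0.25  0.23]', 'tilt 50 b 96 [-0.11  0.16  0.18]', 'tilt 61 b 100 [-0.09  0.08  0.14]'] [ 2.52 -0.91  2.58 -0.38  1.12  1.64] wr [-0.06 -0.09  0.45]
0.4 [ 0.3  0.  -1. ] ['tilt 13 b 99 [-0.01  0.49  0.
[... 2395 characters left out ...]
.33]', 'tilt 26 b 101 [-0.17  0.3   0.29]', 'tilt 33 b 105 [-0.18  0.25  0.25]', 'tilt 40 b 108 [-0.19  0.22  0.22]'] [ 1.91 -0.91  2.58 -0.04  0.6   0.83] wr [-0.1  -0.04  0.45]
0.6 [ 0.5 -0.5 -0.8] ['tilt 11 b 97 [0.   0.46 0.38]', 'tilt 14 b 100 [0.13 0.39 0.29]', 'tilt 15 b 100 [0.23 0.3  0.14]', 'tilt 15 b 100 [ 0.32  0.21 -0.01]', 'tilt 15 b 100 [ 0.41  0.12 -0.16]'] [-0.66  1.31  1.71  0.73  1.4  -2.36] wr [ 0.47 -0.22 -0.07]
0.6 [ 0.  -0.9 -0.4] ['tilt 9 b 95 [-0.13  0.4   0.4 ]', 'tilt 14 b 96 [-0.15  0.35  0.36]', 'tilt 20 b 99 [-0.16  0.31  0.33]', 'tilt 26 b 102 [-0.16  0.24  0.29]', 'tilt 32 b 107 [-0.11  0.18  0.26]'] [ 2.85 -0.91  2.58 -0.98  1.03  2.07] wr [-0.03 -0.11  0.45]
```

```bash
python3 -m pendant '[1,-0.007,-0.03,-0.039,0, 1,-0.007,-0.03,-0.039,0, 1,-0.007,-0.03,-0.039,0, 1,-0.007,-0.03,-0.039,0, 1,-0.007,-0.03,-0.039,0, 1,-0.007,-0.03,-0.039,0]'; python3 st.py;python3 s4.py | grep "0.4 \["
```

```text
time: 9.1
tcp_pos: [-0.0788, 0.4408, 0.3572]
tcp_rot: [0.664, 0.129, 0.32, 0.663]
contact_force: [-0.6, 0.6, -0.4]
width: -0.003
{'time': 9.1, 'joint_pos': [0.413, -0.914, 2.581, 1.332, 1.231, -0.919], 'tcp_pos': [-0.079, 0.441, 0.357], 'contact_force': [-0.604, 0.584, -0.45], 'width': -0.003}
tool x,y,z in world: [-0.084, 0.964, -0.254] [-0.798, 0.088, 0.596] [0.597, 0.253, 0.761]
0.4 [ 0.  0. -1.] ['tilt 27 b 96 [-0.07  0.47  0.25]', 'tilt 36 b 97 [-0.08  0.52  0.1 ]', 'tilt 39 b 97 [-0.08  0.53 -0.08]', 'tilt 39 b 97 [-0.08  0.53 -0.28]', 'tilt 39 b 97 [-0.08  0.53 -0.48]'] [ 1.31  1.87  1.83  2.84  1.43 -2.66] wr [-0.05  0.25 -0.26]
0.4 [ 0.  -0.3 -1. ] ['tilt 29 b 94 [-0.09  0.4   0.28]', 'tilt 42 b 93 [-0.09  0.35  0.21]', 'tilt 53 b 93 [-0.09  0.29  0.16]', 'tilt 63 b 93 [-0.09  0.23  0.13]', 'tilt 72 b 92 [-0.09  0.18  0.11]'] [ 0.92 -0.91  2.58  0.21  1.23 -0.1 ] wr [-0.09  0.06  0.45]
0.4 [ 0.3 -0.3 -0.9] ['tilt 29 b 94 [-0.04  0.44  0.27]', 'tilt 41 b 96 [0.03 0.44 0.16]', 'tilt 47 b 102 [0.11 0.43 0.01]', 'tilt 48 b 103 [ 0.17  0.38 -0.17]', 'tilt 48 b 104 [ 0.22  0.32 -0
[... 680 characters left out ...]
.22]', 'tilt 50 b 106 [-0.17  0.24  0.18]', 'tilt 58 b 114 [-0.18  0.18  0.15]', 'tilt 65 b 124 [-0.19  0.13  0.13]'] [ 1.52 -0.91  2.58  0.28  1.13  0.34] wr [-0.11  0.    0.45]
0.4 [ 0.5 -0.5 -0.8] ['tilt 27 b 94 [0.   0.42 0.28]', 'tilt 35 b 99 [0.12 0.36 0.19]', 'tilt 36 b 100 [0.22 0.27 0.05]', 'tilt 36 b 100 [ 0.31  0.17 -0.1 ]', 'tilt 36 b 100 [ 0.4   0.08 -0.26]'] [-0.64  1.27  1.8   0.72  0.99 -2.36] wr [ 0.45 -0.2  -0.05]
0.4 [ 0.  -0.9 -0.4] ['tilt 24 b 91 [-0.11  0.37  0.31]', 'tilt 33 b 93 [-0.13  0.29  0.26]', 'tilt 43 b 98 [-0.12  0.19  0.21]', 'tilt 54 b 107 [-0.09  0.09  0.16]', 'tilt 66 b 120 [-0.08  0.01  0.12]'] [ 3.04 -0.91  2.58 -0.35  1.24  1.99] wr [-0.01 -0.11  0.45]
```

```bash
python3 -m pendant '[1,-0.004,-0.04,-0.029,0, 1,-0.004,-0.04,-0.029,0, 1,-0.004,-0.04,-0.029,0, 1,-0.004,-0.04,-0.029,0, 1,-0.004,-0.04,-0.029,0]'; python3 st.py
```

```text
time: 9.6
tcp_pos: [-0.021, 0.4304, 0.2979]
tcp_rot: [0.674, 0.061, 0.37, 0.636]
contact_force: [0.2, 0.7, -1.0]
width: -0.005
{'time': 9.6, 'joint_pos': [-0.03, -0.868, 2.581, 1.123, 1.621, -1.095], 'tcp_pos': [-0.021, 0.43, 0.298], 'contact_force': [0.21, 0.659, -1.049], 'width': -0.005}
tool x,y,z in world: [-0.084, 0.903, -0.421] [-0.812, 0.183, 0.554] [0.577, 0.389, 0.718]
```

```bash
cat > s5.py <<'E'
from sim import *
from workcell import state
q=np.array(state()["joint_pos"]);R0=RT(q)
W=[((.12,.50,.55),6,0),((.45,.30,.58),9,52/9),((.70,.05,.50),8,0),((.70,.05,.10),9,0),((.70,.12,.10),2,0)]
for P,n,t in W:
    p=fk(q,L)[0]; R=RT(q)
    print("to",P,"world step",np.round((np.array(P)-p)/n,4),"tool step now",np.round(R.T@(np.array(P)-p)/n,4))
    for k in range(n):
        p=fk(q,L)[0]; q=step(q,RT(q).T@((np.array(P)-p)/(n-k)),t,.5)
    print("   ",*rep(q),round(q[5],2),"wr",np.round(fk(q,L)[1],2),"el",np.round(fk(q,L)[3],2),"toolz",np.round(RT(q)[:,2],2))
E
python3 s5.py
```

```text
to (0.12, 0.5, 0.55) world step [0.0234 0.0116 0.042 ] tool step now [-0.0092  0.0065  0.0482]
    [ 0.38 -0.43  1.88  1.1   1.36 -0.68] [0.12 0.5  0.55] tilt 25 bearing 95 -0.68 wr [0.15 0.18 0.7 ] el [-0.21 -0.08  0.71] toolz [0.58 0.39 0.72]
to (0.45, 0.3, 0.58) world step [ 0.0367 -0.0222  0.0033] tool step now [-0.0246 -0.0319  0.015 ]
    [-0.27  0.07  1.42  1.14  1.94 -0.09] [0.45 0.3  0.58] tilt 25 bearing 95 -0.09 wr [ 0.48 -0.02  0.73] el [ 0.04 -0.01  0.75] toolz [1.  0.1 0. ]
to (0.7, 0.05, 0.5) world step [ 0.0313 -0.0312 -0.01  ] tool step now [-0.0267 -0.0235  0.0281]
    [-0.5   0.69  0.7   1.17  2.18 -0.09] [0.7  0.05 0.5 ] tilt 25 bearing 95 -0.09 wr [ 0.73 -0.27  0.65] el [ 0.3  -0.16  0.63] toolz [1.  0.1 0. ]
to (0.7, 0.05, 0.1) world step [ 0.     -0.     -0.0444] tool step now [ 0.0186 -0.0404 -0.0002]
    [-0.5   0.97  1.15  0.88  1.78 -0.77] [0.7  0.05 0.1 ] tilt 25 bearing 95 -0.77 wr [ 0.73 -0.27  0.25] el [ 0.39 -0.21  0.52] toolz [1.  0.1 0. ]
to (0.7, 0.12, 0.1) world step [ 0.     0.035 -0.   ] tool step now [0.0317 0.0146 0.0033]
    [-0.41  0.94  1.23  0.93  1.7  -0.76] [0.7  0.12 0.1 ] tilt 25 bearing 95 -0.76 wr [ 0.73 -0.2   0.25] el [ 0.39 -0.17  0.54] toolz [1.  0.1 0. ]
```

Feasible the whole way. First leg, up and away.

```bash
python3 -m pendant '[1,-0.009,0.007,0.048,0, 1,-0.009,0.007,0.048,0, 1,-0.009,0.007,0.048,0, 1,-0.009,0.007,0.048,0, 1,-0.009,0.007,0.048,0, 1,-0.009,0.007,0.048,0, 1,0,0,0,8.5, 1,0,0,0,8.5, 1,0,0,0,8.5, 1,0,0,0,8.5]'; python3 -m pendant '[1,0,0,0,8.5, 1,0,0,0,8.5, 1,0,0,0,2]'; python3 st.py; sed -i 's/^W=.*/W=[((.45,.30,.58),9,0),((.70,.05,.50),8,0),((.70,.05,.10),9,0),((.70,.12,.10),2,0)]/' s5.py; python3 s5.py
```

```text
time: 10.6
tcp_pos: [0.1515, 0.4828, 0.5279]
tcp_rot: [0.647, 0.282, 0.533, 0.467]
contact_force: [-0.5, 0.6, 0.9]
width: -0.003
time: 10.9
tcp_pos: [0.1542, 0.4822, 0.5265]
tcp_rot: [0.591, 0.386, 0.605, 0.369]
contact_force: [0.3, -0.4, 0.8]
width: 0.001
{'time': 10.9, 'joint_pos': [0.292, -0.453, 1.938, 1.091, 1.35, 0.238], 'tcp_pos': [0.154, 0.482, 0.526], 'contact_force': [0.306, -0.415, 0.807], 'width': 0.001}
tool x,y,z in world: [-0.003, 0.903, -0.43] [0.031, 0.43, 0.903] [1.0, -0.011, -0.029]
to (0.45, 0.3, 0.58) world step [ 0.0328 -0.0203  0.006 ] tool step now [-0.021  -0.0023  0.0328]
    [-0.29  0.02  1.47  1.13  1.87 -0.02] [0.45 0.3  0.58] tilt 25 bearing 90 -0.02 wr [ 0.45 -0.02  0.73] el [ 0.01 -0.    0.76] toolz [ 1.   -0.01 -0.03]
to (0.7, 0.05, 0.5) world step [ 0.0313 -0.0313 -0.01  ] tool step now [-0.024  -0.0214  0.0319]
    [-0.52  0.63  0.81  1.13  2.1  -0.07] [0.7  0.05 0.5 ] tilt 25 bearing 90 -0.07 wr [ 0.7  -0.27  0.65] el [ 0.27 -0.15  0.65] toolz [ 1.   -0.01 -0.03]
to (0.7, 0.05, 0.1) world step [ 0.     -0.     -0.0444] tool step now [ 0.0191 -0.0401  0.0013]
    [-0.52  0.93  1.25  0.91  1.7  -0.73] [0.7  0.05 0.1 ] tilt 25 bearing 90 -0.73 wr [ 0.7  -0.27  0.25] el [ 0.37 -0.21  0.54] toolz [ 1.   -0.01 -0.03]
to (0.7, 0.12, 0.1) world step [ 0.     0.035 -0.   ] tool step now [ 0.0316  0.015  -0.0004]
    [-0.43  0.89  1.32  0.96  1.62 -0.73] [0.7  0.12 0.1 ] tilt 25 bearing 90 -0.73 wr [ 0.7  -0.2   0.25] el [ 0.38 -0.17  0.56] toolz [ 1.   -0.01 -0.03]
```

```bash
python3 -m pendant '[1,-0.021,-0.002,0.034,0, 1,-0.021,-0.002,0.034,0, 1,-0.021,-0.002,0.034,0, 1,-0.021,-0.002,0.034,0, 1,-0.021,-0.002,0.034,0, 1,-0.021,-0.002,0.034,0, 1,-0.021,-0.002,0.034,0, 1,-0.021,-0.002,0.034,0, 1,-0.021,-0.002,0.034,0]'; python3 -m pendant '[1,-0.024,-0.021,0.033,0, 1,-0.024,-0.021,0.033,0, 1,-0.024,-0.021,0.033,0, 1,-0.024,-0.021,0.033,0, 1,-0.024,-0.021,0.033,0, 1,-0.024,-0.021,0.033,0, 1,-0.024,-0.021,0.033,0, 1,-0.024,-0.021,0.033,0]'; python3 st.py; sed -i 's/^W=.*/W=[((.70,.05,.25),6,0),((.70,.05,.10),4,0),((.70,.12,.10),2,0)]/' s5.py; python3 s5.py
```

```text
time: 11.8
tcp_pos: [0.4703, 0.2925, 0.5817]
tcp_rot: [0.589, 0.382, 0.607, 0.373]
contact_force: [-0.7, -0.5, 0.4]
width: 0.002
time: 12.6
tcp_pos: [0.7468, 0.0278, 0.4968]
tcp_rot: [0.589, 0.383, 0.606, 0.374]
contact_force: [2.0, 0.4, 0.7]
width: -0.003
{'time': 12.6, 'joint_pos': [-0.509, 0.767, 0.567, 1.195, 2.141, 0.035], 'tcp_pos': [0.747, 0.028, 0.497], 'contact_force': [2.039, 0.417, 0.673], 'width': -0.003}
tool x,y,z in world: [-0.014, 0.904, -0.427] [0.023, 0.427, 0.904] [1.0, 0.003, -0.026]
to (0.7, 0.05, 0.25) world step [-0.0078  0.0037 -0.0411] tool step now [ 0.021  -0.0358 -0.0066]
    [-0.51  0.76  1.17  0.95  1.85 -0.54] [0.7  0.05 0.25] tilt 25 bearing 91 -0.54 wr [ 0.7  -0.27  0.4 ] el [ 0.32 -0.18  0.61] toolz [ 1.    0.   -0.03]
to (0.7, 0.05, 0.1) world step [-0.      0.     -0.0375] tool step now [ 0.016  -0.0339  0.001 ]
    [-0.51  0.93  1.24  0.91  1.71 -0.74] [0.7  0.05 0.1 ] tilt 25 bearing 91 -0.74 wr [ 0.7  -0.27  0.25] el [ 0.37 -0.21  0.54] toolz [ 1.    0.   -0.03]
to (0.7, 0.12, 0.1) world step [ 0.     0.035 -0.   ] tool step now [0.0317 0.0149 0.0001]
    [-0.43  0.9   1.31  0.96  1.63 -0.73] [0.7  0.12 0.1 ] tilt 25 bearing 91 -0.73 wr [ 0.7  -0.2   0.25] el [ 0.38 -0.17  0.55] toolz [ 1.    0.   -0.03]
```

```bash
python3 -m pendant '[1,0.021,-0.034,-0.008,0, 1,0.021,-0.034,-0.008,0, 1,0.021,-0.034,-0.008,0, 1,0.021,-0.034,-0.008,0, 1,0.021,-0.034,-0.008,0, 1,0.021,-0.034,-0.008,0, 1,0,0,0,0]'; python3 st.py; python3 - <<'E'
from workcell import *;import cv2,numpy as np
a=grab_frame("scene")[120:320,240:480];b=grab_frame("top")[90:290,160:400]
cv2.imwrite("pics/v1.png",np.vstack([cv2.resize(i,None,fx=1.5*1.6,fy=1.5,interpolation=cv2.INTER_CUBIC) if 0 else cv2.resize(i,(720,600),interpolation=cv2.INTER_CUBIC)[:, :] for i in(a,)])[:,:,::-1])
cv2.imwrite("pics/v1t.png",cv2.resize(b,(720,600),interpolation=cv2.INTER_CUBIC)[:,:,::-1])
E
```

```text
time: 13.3
tcp_pos: [0.7048, 0.0335, 0.227]
tcp_rot: [0.589, 0.387, 0.604, 0.371]
contact_force: [-0.8, 0.3, 0.7]
width: 0.001
{'time': 13.3, 'joint_pos': [-0.532, 0.8, 1.158, 0.94, 1.844, -0.566], 'tcp_pos': [0.705, 0.034, 0.227], 'contact_force': [-0.837, 0.297, 0.667], 'width': 0.001}
tool x,y,z in world: [-0.006, 0.906, -0.424] [0.031, 0.424, 0.905] [1.0, -0.008, -0.03]
```

View pics/v1.png

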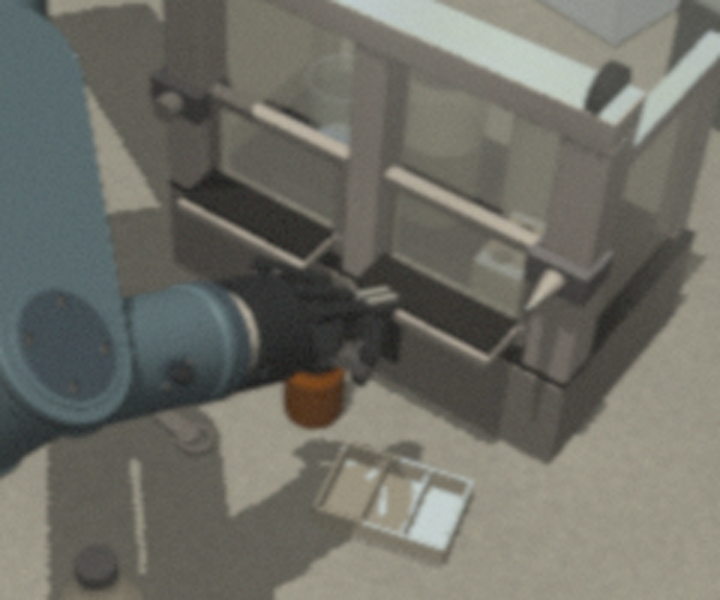

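The gripper is level in front of the far lip, with the fingertips at crop (395,295). The jar and tray are clear below it, and the bottle at (90,570) sits below the wrist. I'll slide in under the lip along the tool axis so the wrist stays above the bottle.

```bash
python3 -m pendant '[1,0.017,-0.023,0,0, 1,0.017,-0.023,0,0, 1,0.017,-0.023,0,0, 1,0,0,0,0]'; python3 st.py
```

```text
time: 13.8
tcp_pos: [0.7146, 0.0447, 0.1605]
tcp_rot: [0.602, 0.379, 0.595, 0.375]
contact_force: [1.0, -0.1, 0.3]
width: 0.002
{'time': 13.8, 'joint_pos': [-0.515, 0.865, 1.198, 0.933, 1.749, -0.674], 'tcp_pos': [0.715, 0.045, 0.16], 'contact_force': [0.971, -0.14, 0.296], 'width': 0.002}
tool x,y,z in world: [0.012, 0.902, -0.433] [-0.001, 0.433, 0.902] [1.0, -0.01, 0.006]
```

View pics/v1t.png

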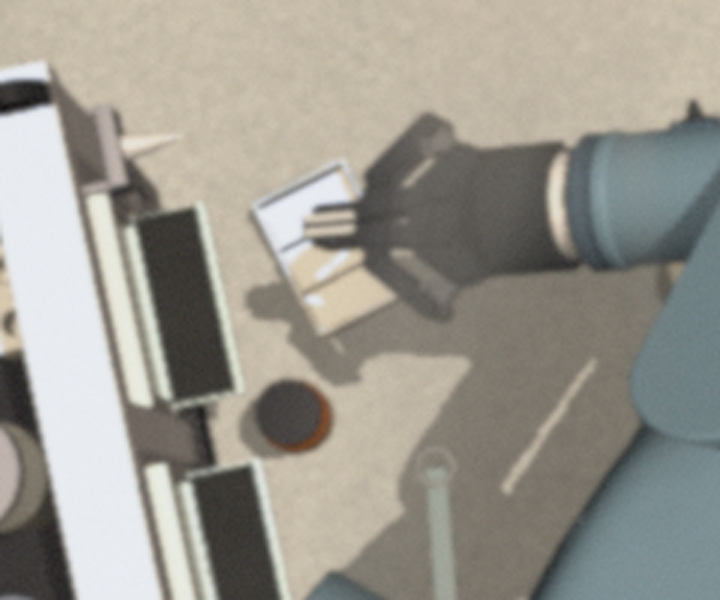

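The knuckles spread to about ±65 mm and sit about 50 mm behind the tips. The tips are at crop (305,225), and the pointer at (180,138) stays clear of them. I'll shift slightly towards the robot and lower onto the insertion line.

```bash
python3 -m pendant '[1,0.007,-0.009,-0.012,0, 1,0.007,-0.009,-0.012,0, 1,0,0,0,0]'; python3 st.py
```

```text
time: 14.1
tcp_pos: [0.6963, 0.0467, 0.1479]
tcp_rot: [0.608, 0.375, 0.59, 0.376]
contact_force: [-0.6, -0.3, -0.0]
width: 0.001
{'time': 14.1, 'joint_pos': [-0.526, 0.847, 1.272, 0.922, 1.715, -0.74], 'tcp_pos': [0.696, 0.047, 0.148], 'contact_force': [-0.552, -0.302, -0.05], 'width': 0.001}
tool x,y,z in world: [0.02, 0.9, -0.436] [-0.015, 0.436, 0.9] [1.0, -0.011, 0.023]
```

```bash
python3 -m pendant '[1,0.02,-0.006,-0.004,0, 1,0.025,-0.004,-0.002,0, 1,0,0,0,0]'; python3 st.py
```

```text
time: 14.4
tcp_pos: [0.6984, 0.0796, 0.1291]
tcp_rot: [0.615, 0.371, 0.585, 0.377]
contact_force: [-0.3, 0.2, 0.1]
width: -0.0
{'time': 14.4, 'joint_pos': [-0.487, 0.85, 1.321, 0.945, 1.647, -0.775], 'tcp_pos': [0.698, 0.08, 0.129], 'contact_force': [-0.346, 0.237, 0.061], 'width': -0.0}
tool x,y,z in world: [0.031, 0.898, -0.439] [-0.029, 0.44, 0.898] [0.999, -0.015, 0.04]
```

```bash
python3 -m pendant '[1,0.02,-0.009,-0.004,0, 1,0.028,0,-0.002,0, 1,0,0,0,0]'; python3 st.py;  python3 - <<'E'
from workcell import *;import cv2,numpy as np
a=grab_frame("scene")[160:280,320:470];b=grab_frame("top")[100:220,180:330]
cv2.imwrite("pics/v2.png",np.hstack([cv2.resize(i,(400,320),interpolation=cv2.INTER_CUBIC) for i in(a,b)])[:,:,::-1])
E
```

```text
time: 14.7
tcp_pos: [0.7011, 0.1156, 0.1084]
tcp_rot: [0.62, 0.368, 0.58, 0.378]
contact_force: [0.1, 0.3, 1.0]
width: -0.002
{'time': 14.7, 'joint_pos': [-0.442, 0.859, 1.363, 0.976, 1.579, -0.809], 'tcp_pos': [0.701, 0.116, 0.108], 'contact_force': [0.119, 0.307, 1.029], 'width': -0.002}
tool x,y,z in world: [0.041, 0.896, -0.441] [-0.042, 0.443, 0.896] [0.998, -0.018, 0.055]
```

View pics/v2.png

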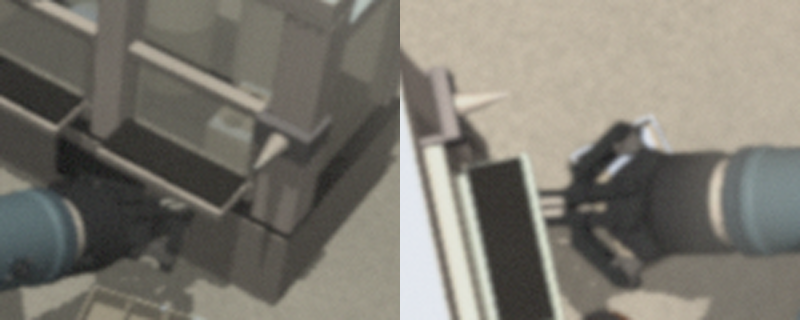

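Top view: the fingertips pass beneath the lip at about (545,200). I'll go slightly deeper, then up to contact.

```bash
python3 -m pendant '[1,0.014,0,0,3, 1,0,0,0,0]'; python3 st.py; python3 -m pendant '[1,-0.004,0.009,0,0, 1,-0.004,0.009,0,0, 1,0,0,0,0]'; python3 st.py
```

```text
time: 15.0
tcp_pos: [0.706, 0.1221, 0.1067]
tcp_rot: [0.615, 0.383, 0.587, 0.362]
contact_force: [0.6, 0.9, 0.3]
width: -0.002
{'time': 15.0, 'joint_pos': [-0.431, 0.86, 1.363, 0.985, 1.563, -0.758], 'tcp_pos': [0.706, 0.122, 0.107], 'contact_force': [0.616, 0.9, 0.35], 'width': -0.002}
tool x,y,z in world: [0.049, 0.895, -0.444] [0.005, 0.444, 0.896] [0.999, -0.047, 0.017]
time: 15.3
tcp_pos: [0.7071, 0.1191, 0.1283]
tcp_rot: [0.617, 0.382, 0.586, 0.361]
contact_force: [0.2, -0.2, -1.2]
width: -0.001
{'time': 15.3, 'joint_pos': [-0.434, 0.831, 1.356, 0.983, 1.58, -0.732], 'tcp_pos': [0.707, 0.119, 0.128], 'contact_force': [0.201, -0.234, -1.239], 'width': -0.001}
tool x,y,z in world: [0.053, 0.893, -0.448] [0.002, 0.448, 0.894] [0.999, -0.048, 0.021]
```

```bash
python3 -m pendant '[1,-0.003,0.009,0,0]'; python3 st.py;python3 -m pendant '[1,0.001,0.01,0,0]';  python3 - <<'E'
from workcell import *;import cv2,numpy as np
a=grab_frame("scene")[160:280,320:470];b=grab_frame("top")[100:220,180:330]
cv2.imwrite("pics/v3.png",np.hstack([cv2.resize(i,(400,320),interpolation=cv2.INTER_CUBIC) for i in(a,b)])[:,:,::-1])
E
```

```text
time: 15.4
tcp_pos: [0.7071, 0.1194, 0.1367]
tcp_rot: [0.617, 0.382, 0.586, 0.36]
contact_force: [0.8, -3.7, -7.1]
width: 0.001
{'time': 15.4, 'joint_pos': [-0.434, 0.819, 1.355, 0.982, 1.585, -0.719], 'tcp_pos': [0.707, 0.119, 0.137], 'contact_force': [0.808, -3.694, -7.113], 'width': 0.001}
tool x,y,z in world: [0.053, 0.892, -0.449] [0.004, 0.45, 0.893] [0.999, -0.05, 0.021]
time: 15.5
tcp_pos: [0.7078, 0.1224, 0.1453]
tcp_rot: [0.618, 0.381, 0.586, 0.358]
contact_force: [-0.4, -11.7, -6.0]
width: -0.001
```

View pics/v3.png

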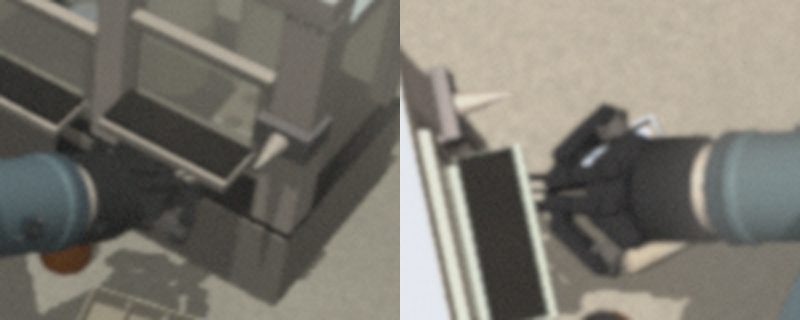

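```bash
python3 -m pendant '[1,-0.005,0.01,0,0, 1,-0.005,0.01,0,0, 1,-0.005,0.01,0,0, 1,-0.005,0.01,0,0, 1,0,0,0,0]'; python3 st.py;  python3 - <<'E'
from workcell import *;import cv2,numpy as np
a=grab_frame("scene");b=grab_frame("top");cv2.imwrite("pics/s4.png",a[:,:,::-1]);cv2.imwrite("pics/t4.png",b[:,:,::-1])
def grid(I,x0,y0,s):
    I=cv2.resize(I[:,:,::-1],None,fx=s,fy=s,interpolation=cv2.INTER_CUBIC)
    for i in range(0,I.shape[1],10*s): cv2.putText(I,str(x0+i//s),(i,10),0,.35,(0,0,255),1);I[::8,i]=(0,0,255)
    for j in range(0,I.shape[0],10*s): cv2.putText(I,str(y0+j//s),(0,j+10),0,.35,(0,255,255),1);I[j,::8]=(0,255,255)
    return I
cv2.imwrite("pics/v4.png",np.hstack([grid(a[180:260,340:440],340,180,5)[:, :],grid(b[120:200,195:250],195,120,5)]))
E
```

```text
time: 16.1
tcp_pos: [0.7079, 0.1228, 0.1977]
tcp_rot: [0.62, 0.38, 0.585, 0.359]
contact_force: [1.1, -1.2, -2.0]
width: -0.0
{'time': 16.1, 'joint_pos': [-0.429, 0.741, 1.333, 0.989, 1.63, -0.639], 'tcp_pos': [0.708, 0.123, 0.198], 'contact_force': [1.052, -1.188, -2.003], 'width': -0.0}
tool x,y,z in world: [0.059, 0.89, -0.452] [-0.001, 0.453, 0.892] [0.998, -0.052, 0.027]
```

View pics/v4.png

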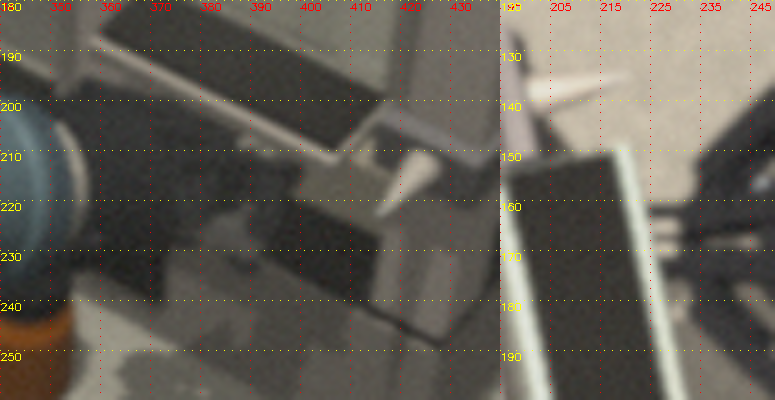

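```bash
cat > m.py <<'E'
from fit import *
def meas(sF,tF,sN=None,tips=((415.5,223),(220.5,135.2))):
    o={c:dict(d) for c,d in obs.items()}
    for c in o: o[c].pop("fN",None)
    o["scene"]["fF"]=sF;o["top"]["fF"]=tF;o["scene"]["tip"],o["top"]["tip"]=tips
    if sN: o["scene"]["fN"]=sN
    r,res=fit(o);p=r.x;print(np.round(p,4),"lip z %.4f tip z %.4f  raise by %.1f mm"%(.12+p[4],p[5],1e3*(p[5]-.12-p[4])))
    # scene only, pose from the joint fit
    P=pts(p);print({k:np.round(proj(c,[h2w(p,P[k])])[0]-o[c][k],1).tolist() for c in("scene",) for k in("tip","fF")},{k:np.round(proj("top",[h2w(p,P[k])])[0]-o["top"][k],1).tolist() for k in("tip","fF")})
    for dz in(0,): q=p.copy();q[4]=p[5]-.12;P=pts(q);print("level: scene fF at",np.round(proj("scene",[h2w(q,P["fF"])])[0],1),"fN",np.round(proj("scene",[h2w(q,P["fN"])])[0],1),"top fF",np.round(proj("top",[h2w(q,P["fF"])])[0],1))
E
python3 -c "
from m import *
meas((407.6,212.5),(220.6,148.4))"
```

```text
[0.5812 0.1265 0.2056 0.0109 0.1075 0.2156] lip z 0.2275 tip z 0.2156  raise by -11.9 mm
{'tip': [-0.1, 0.1], 'fF': [-1.2, 0.0]} {'tip': [-0.1, -0.2], 'fF': [-0.8, 0.2]}
level: scene fF at [405.8 216.3] fN [357.5 191.8] top fF [220.8 149.8]
```

```bash
python3 - <<'E'
from fit import *
a=cv2.imread("pics/scene0.png");n=cv2.imread("pics/s4.png")
g=lambda I:cv2.cvtColor(I,cv2.COLOR_BGR2GRAY)
# average profile perpendicular-ish: shear columns along edge slope and average
def prof(I,c0,c1,r0,slope,lo,hi):
    G=g(I).astype(np.float32);out=[]
    for d in np.arange(lo,hi,.5):
        xs=np.arange(c0,c1,dtype=np.float32);ys=(r0+slope*(xs-c0)+d).astype(np.float32)
        out.append(cv2.remap(G,xs[None],ys[None],cv2.INTER_LINEAR).mean())
    return np.round(out).astype(int).tolist()
s=(240.2-217.5)/(402.5-357)
print("init far, offset -6..8 from read line",prof(a,365,398,217.5+s*8,s,-6,8))
s2=(208.8-188.2)/(342-300.5)
print("init near",prof(a,306,336,188.2+s2*5.5,s2,-6,8))
print("now near",prof(n,306,336,188.2+s2*5.5,s2,-6,8))
s3=(162-45)/(335-105)
print("now far",prof(n,380,404,212.5-s3*27.6,s3,-6,8))
p=np.array([.5808,.1271,.2086,.0105,.0133,.2145])
for k in("fF","fN"):
    L=np.array(pts(p)[k]);print(k,[np.round(proj("scene",[h2w(p,L+np.array(o))])[0],1).tolist() for o in((0,0,0),(0,0,.009),(.005,0,.009),(.005,0,.015))])
E
```

```text
init far, offset -6..8 from read line [51, 51, 51, 51, 54, 62, 77, 97, 116, 130, 134, 129, 118, 105, 93, 84, 78, 72, 67, 63, 61, 60, 59, 59, 60, 60, 59, 59]
init near [49, 49, 49, 48, 49, 52, 61, 78, 98, 116, 128, 131, 125, 113, 101, 91, 85, 79, 75, 73, 70, 69, 68, 68, 68, 68, 68, 68]
now near [61, 63, 64, 65, 66, 69, 76, 85, 97, 108, 115, 116, 113, 108, 103, 99, 97, 96, 96, 97, 97, 98, 100, 100, 101, 101, 101, 100]
now far [57, 57, 57, 56, 55, 54, 55, 62, 76, 96, 118, 134, 141, 136, 124, 111, 99, 92, 88, 86, 83, 79, 76, 73, 70, 66, 63, 61]
fF [[402.2, 241.1], [402.6, 238.4], [403.8, 237.2], [404.1, 235.4]]
fN [[356.1, 216.7], [356.3, 214.1], [357.5, 212.9], [357.6, 211.2]]
```

```bash
cat > m2.py <<'E'
from fit import *
def run(sF,tF,sN,tN,label):
    S={"tip":(415.5,223),"nN":(300.5,191.5),"nF":(342,212.1),"pF":(422.5,274.5),"pN":(298,207),"fF":sF,"fN":sN}
    T={"tip":(220.7,135.2),"nF":(247,243),"nN":(259.2,307.5),"fF":tF}
    if tN: T["fN"]=tN
    S={k:v for k,v in S.items() if v}
    def res(p):
        P=pts(p);U={k:np.array(v)+([0,0,.009] if k[0] in"fn" else 0) for k,v in P.items()}
        return np.r_[(proj("scene",[h2w(p,P[k]) for k in S])-np.array(list(S.values()))).ravel(),(proj("top",[h2w(p,U[k]) for k in T])-np.array(list(T.values()))).ravel()]
    r=least_squares(res,[.58,.127,.2,0,.05,.21],loss="soft_l1");p=r.x
    print(label,np.round(p,4),"lip %.4f tip %.4f raise %.1f mm"%(.12+p[4],p[5],1e3*(p[5]-.12-p[4])))
    e=np.round(r.fun.reshape(-1,2),1);print("  ",dict(zip(list(S)+["t"+k for k in T],e.tolist())))
    return p
if __name__=="__main__":
    run((402.5,243),(227.5,158),(357,220.3),(240,220),"init")
    # now: lower-edge line = peak line +3.8 px; two points on it
    s3=(162-45)/(335-105)
    run((407.0,212.5+3.8-.3),(220.6,148.4),None,None,"now")
E
python3 m2.py
```

```text
init [ 0.5811  0.127   0.2068 -0.0008  0.0042  0.2148] lip 0.1242 tip 0.2148 raise 90.5 mm
   {'tip': [0.0, 0.2], 'nN': [-0.8, -0.5], 'nF': [-1.1, 0.8], 'pF': [0.2, 0.8], 'pN': [-0.3, -0.4], 'fF': [-0.7, 0.8], 'fN': [-1.0, -0.9], 'ttip': [-0.7, -0.1], 'tnF': [-1.7, -0.3], 'tnN': [-0.3, -1.3], 'tfF': [-0.6, -0.5], 'tfN': [0.4, 0.6]}
now [ 5.813e-01  1.265e-01  2.048e-01 -5.000e-04  9.700e-02  2.157e-01] lip 0.2170 tip 0.2157 raise -1.3 mm
   {'tip': [-0.2, 0.1], 'nN': [-0.8, -0.6], 'nF': [-1.3, 0.8], 'pF': [0.1, 1.0], 'pN': [-0.3, -0.3], 'fF': [-1.1, -0.1], 'ttip': [-0.3, -0.2], 'tnF': [-1.4, -0.4], 'tnN': [-0.2, -1.3], 'tfF': [-0.6, 0.3]}
```

```bash
python3 - <<'E'
from fit import *
import cv2
p=np.array([.5813,.1268,.2055,-.0005,.097,.2157]);S=8
def draw(c,img,x0,y0,w,h):
    I=cv2.resize(img[y0:y0+h,x0:x0+w],None,fx=S,fy=S,interpolation=cv2.INTER_CUBIC);O=I.copy()
    P=lambda pt:tuple(np.round((proj(c,[h2w(p,pt)])[0]-[x0,y0]+.5)*S).astype(int))
    z=p[5];tip=P((-.05,-.18,z))
    for a in np.linspace(0,2*np.pi,17): cv2.line(O,P((-.01,-.18+.009*np.cos(a),z+.009*np.sin(a))),tip,(0,255,0),1)
    f=.12+p[4]
    for col,zz in(((0,0,255),f),((255,0,255),f+.009)):
        cv2.line(O,P((-.045,-.0225,zz)),P((-.045,-.1525,zz)),col,1);cv2.line(O,P((-.045,-.1525,zz)),P((0,-.1525,zz)),col,1)
    cv2.line(O,P((-.04,-.025,f+.015)),P((-.04,-.1505,f+.015)),(255,255,0),1)
    return np.hstack([I,O])
s=cv2.imread("pics/s4.png");t=cv2.imread("pics/t4.png")
cv2.imwrite("pics/ov.png",np.vstack([draw("scene",s,385,193,50,38),draw("top",t,195,125,50,36)]))
E
```

```text
(no output)
```

View pics/ov.png

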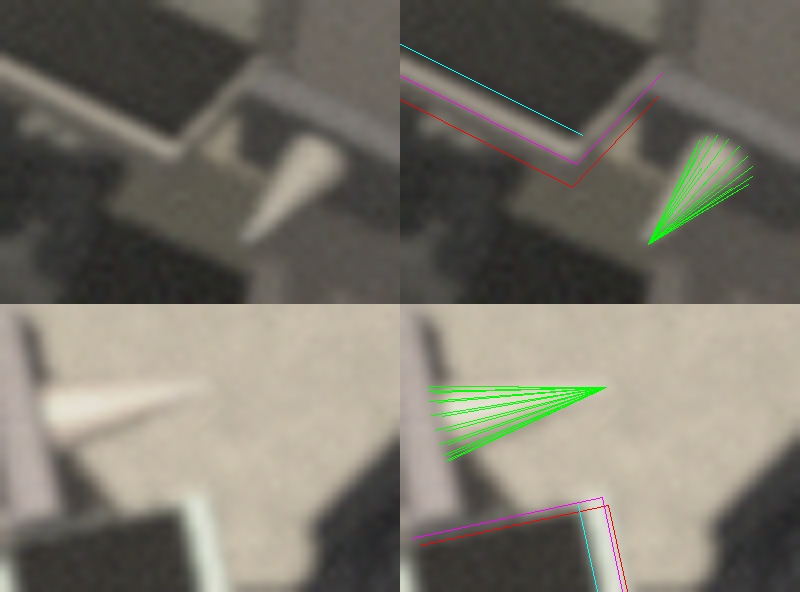

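Overlay check: the modelled lip edges (magenta and red) and cone (green) sit on the picture to within about 0.5 px. The lip is level with the tip to about 1–2 mm, so I'll back out now: down first, then back along the tool axis.

```bash
python3 -m pendant '[1,0.004,-0.009,0,0, 1,0.004,-0.01,0,0, 1,-0.02,-0.008,0,0, 1,-0.04,0,0,0, 1,-0.04,0,0,0, 1,-0.04,0,0,0, 1,-0.03,0,0,0, 1,0,0,0,0]'; python3 st.py; python3 - <<'E'
from fit import *
a=grab_frame("scene");b=grab_frame("top");cv2.imwrite("pics/s5.png",a[:,:,::-1]);cv2.imwrite("pics/t5.png",b[:,:,::-1])
def prof(G,c0,c1,r0,s):
    xs=np.arange(c0,c1,dtype=np.float32);d=np.arange(-6,8,.25)
    v=[cv2.remap(G,xs[None],(r0+s*(xs-c0)+k).astype(np.float32)[None],cv2.INTER_LINEAR).mean() for k in d]
    return d[int(np.argmax(v))]
s3=(162-45)/(335-105)
for f in("s4","s5"):
    G=cv2.cvtColor(cv2.imread(f"pics/{f}.png"),cv2.COLOR_BGR2GRAY).astype(np.float32); print(f,"rim peak offset",prof(G,380,404,212.5-s3*27.6,s3))
H={"bottle":.15,"jar":.085,"tray":.025}
for q in H:
    d=cut_out("top",q)[0];v,u=np.nonzero(d["pixels"]);print(q,round(d["confidence"],2),np.round((u.mean(),v.mean()),1))
cv2.imwrite("pics/fin.png",np.hstack([cv2.resize(a[70:310,250:490],(400,400),interpolation=cv2.INTER_CUBIC),cv2.resize(b[90:330,150:390],(400,400),interpolation=cv2.INTER_CUBIC)])[:,:,::-1])
E
```

```text
time: 17.0
tcp_pos: [0.6947, -0.0415, 0.2417]
tcp_rot: [0.614, 0.384, 0.587, 0.361]
contact_force: [0.7, -0.2, 0.7]
width: 0.001
{'time': 17.0, 'joint_pos': [-0.632, 0.785, 1.132, 0.911, 1.885, -0.61], 'tcp_pos': [0.695, -0.042, 0.242], 'contact_force': [0.7, -0.152, 0.73], 'width': 0.001}
tool x,y,z in world: [0.05, 0.895, -0.444] [0.008, 0.444, 0.896] [0.999, -0.048, 0.015]
s4 rim peak offset 0.0
s5 rim peak offset 0.0
bottle 0.71 [166.3 304.9]
jar 0.88 [257.9 228.2]
tray 0.64 [271.1 173.1]
```

View pics/fin.png

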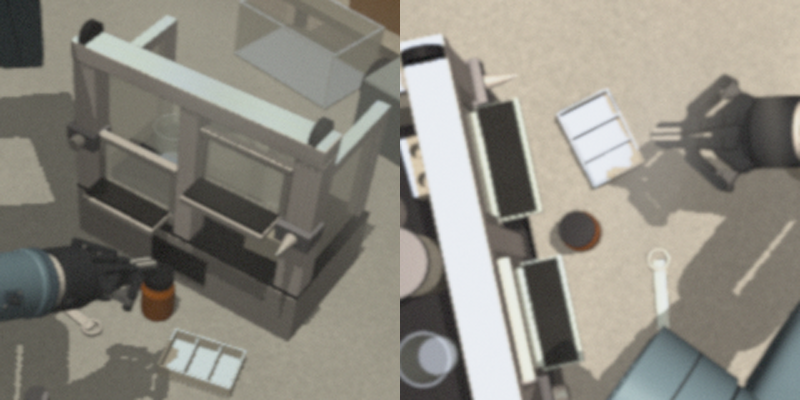

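```bash
python3 - <<'E'
from fit import *
from scipy.ndimage import gaussian_filter1d
def peak(G,A,B):   # observed minus model row of the bright rim line, averaged over columns
    xs=np.arange(np.ceil(A[0]+4),B[0]-4).astype(np.float32);d=np.arange(-5,5,.1)
    m=(A[1]+(B[1]-A[1])*(xs-A[0])/(B[0]-A[0]))
    V=np.array([cv2.remap(G,xs[None],(m+k).astype(np.float32)[None],cv2.INTER_CUBIC).ravel() for k in d])
    h=len(xs)//2; return [round(float(d[np.argmax(gaussian_filter1d(v.mean(1),3))]),1) for v in(V,V[:,:h],V[:,h:])]
G0,G5=[cv2.cvtColor(cv2.imread(f"pics/{f}.png"),cv2.COLOR_BGR2GRAY).astype(np.float32) for f in("scene0","s5")]
p=np.array([.5812,.1268,.2058,0,0,.2157])
def ends(side,h):
    y=(.0225,.1525) if side=="n" else(-.1525,-.0225)
    e=[proj("scene",[h2w(p,(-.0425,yy,.129+h))])[0] for yy in y]; return sorted(e,key=lambda a:a[0])
print("near h=0 (start)",peak(G0,*ends("n",0)),"far start h=0",peak(G0,*ends("f",0)),"h=4mm",peak(G0,*ends("f",.004)))
for h in(.092,.094,.096,.098,.1): print("far now h",h,peak(G5,*ends("f",h)))
for z in(.212,.214,.216,.218): print("tip model",z,np.round(proj("scene",[h2w(p,(-.05,-.18,z))])[0],1))
E
```

```text
near h=0 (start) [-0.9, -0.9, -1.0] far start h=0 [-2.1, -2.0, -2.1] h=4mm [-0.8, -0.8, -0.9]
far now h 0.092 [-1.8, -1.8, -1.9]
far now h 0.094 [-1.1, -1.1, -1.2]
far now h 0.096 [-0.5, -0.4, -0.5]
far now h 0.098 [0.2, 0.2, 0.2]
far now h 0.1 [0.9, 0.9, 0.9]
tip model 0.212 [415.3 224.2]
tip model 0.214 [415.4 223.5]
tip model 0.216 [415.5 222.9]
tip model 0.218 [415.6 222.3]
```

```bash
python3 - <<'E'
from fit import *
p=np.array([.5812,.1268,.2058,0,0,.2157])
A,B=[proj("scene",[h2w(p,(x,-.18,p[5]))])[0] for x in(-.01,-.05)]
u=(B-A)/np.linalg.norm(B-A);n=np.array([u[1],-u[0]]);n=n if n[1]<0 else -n   # n points up in the picture
zv=(proj("scene",[h2w(p,(-.04,-.18,p[5]+.001))])[0]-proj("scene",[h2w(p,(-.04,-.18,p[5]))])[0])@n
print("px per mm of height across axis",round(zv,3),"axis dir",np.round(u,2))
d=np.arange(-5,5.01,.5)
for f in("scene0","s4","s5"):
    G=cv2.cvtColor(cv2.imread(f"pics/{f}.png"),cv2.COLOR_BGR2GRAY).astype(np.float32)
    for x in(-.025,-.030,-.035,-.040,-.044,-.048,-.052):
        c=proj("scene",[h2w(p,(x,-.18,p[5]))])[0]; q=(c+np.outer(d,n)).astype(np.float32)
        v=cv2.remap(G,q[None,:,0],q[None,:,1],cv2.INTER_LINEAR).ravel()
        hm=(v.max()+np.median(v[[0,1,-2,-1]]))/2; on=d[v>hm]; print(f,x,"peak",d[v.argmax()],"mid",round(on.mean(),2),"w",len(on)/2,"max",int(v.max()))
E
```

```text
px per mm of height across axis 0.175 axis dir [-0.68  0.74]
scene0 -0.025 peak 1.0 mid 1.0 w 4.5 max 160
scene0 -0.03 peak 0.5 mid 0.75 w 4.0 max 158
scene0 -0.035 peak 0.5 mid 0.5 w 3.5 max 157
scene0 -0.04 peak 0.5 mid 0.5 w 2.5 max 144
scene0 -0.044 peak 0.5 mid 0.5 w 2.5 max 132
scene0 -0.048 peak 0.5 mid 0.5 w 1.5 max 112
scene0 -0.052 peak 5.0 mid 5.0 w 0.5 max 102
s4 -0.025 peak 1.0 mid 1.0 w 4.5 max 173
s4 -0.03 peak 1.0 mid 1.0 w 3.5 max 169
s4 -0.035 peak 0.5 mid 0.75 w 3.0 max 165
s4 -0.04 peak 0.5 mid 0.5 w 2.5 max 152
s4 -0.044 peak 0.5 mid 0.5 w 2.5 max 140
s4 -0.048 peak 0.5 mid 0.75 w 2.0 max 124
s4 -0.052 peak -5.0 mid -4.25 w 2.0 max 100
s5 -0.025 peak 1.0 mid 1.0 w 4.5 max 178
s5 -0.03 peak 0.5 mid 1.0 w 3.5 max 173
s5 -0.035 peak 0.5 mid 0.75 w 3.0 max 169
s5 -0.04 peak 0.5 mid 0.75 w 3.0 max 158
s5 -0.044 peak 0.5 mid 0.5 w 2.5 max 145
s5 -0.048 peak 0.5 mid 0.75 w 2.0 max 126
s5 -0.052 peak -5.0 mid -4.25 w 2.0 max 105
```

```bash
python3 -c "
from workcell import *
print(close_job())"
```

```text
the job is handed in; nothing more can be done
None
```

I pushed the far window up from beneath its lip with the shut fingertips, backed away, and handed the job in at about 17 s. The far window is the one with the cone pointer on the post beside it.

- **Tilting the tool:** The moves cannot tilt the tool directly. I drove the arm to its reach and joint limits in free air until the fingers pointed into the cabinet, about 25° below level, so they could reach under the lip.
- **Window height:** The lip's lower edge measured 215 to 217 mm and the pointer tip 213 to 218 mm, with the same camera bias in both. Depending on the method, the lip sits 1 mm below to 3 mm above the tip. The tip is blurred in the picture, so I cannot tell more closely.
- **After backing off:** The lip's image position was unchanged and the contact force was about zero.
- **First reading corrected:** I first took the bright rim for the lip's lower edge, which read about 9 mm too high. I corrected it before backing off; with that correction the near window measures shut, to within 1 mm.
- **Surroundings:** The jar and tray were within 1 px of where they started in the top view, and the near window was still shut.
- **Checks that failed:** In the last top view the arm hid the bottle and the detector reported something else, so I could not confirm its position. I did not re-measure the spanner, can, beaker or vial block. I saw no sign of unwanted contact; pushing forces stayed near 12 N or less.

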